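Clear up the foot-care things after use

TASK

Clear up the foot-care things after use: lift the blue rinse jug off the caddy's top tier by its handle and stand it upright near the middle of the teak board, then tip all the used pumice stones from the white tray into it and lay the empty tray flat in the caddy's top tier where the jug stood. Push the black push-pull cap of every refill bottle fully home and stand the bottles upright in the chrome basket. Leave the other things where they are.

Things in the scene. Friction and masses are not known exactly. Their poses are not given: they have to be found in the camera images.
- caddy: two-tier chrome wire caddy fixed to the bench. Origin: under the middle of its footprint, at bench level; x to its back, y along its width, z up. Each tier is 155 mm deep (x) by 300 mm wide (y). Floors 30 and 150 mm above the bench. A stainless post, 25 mm thick and 350 mm tall, stands 105 mm in +x from the origin. The pump bottle stands in the top tier at about y = -108 mm
- caddy_bay (a point): middle of the floor of the large bay in the caddy's top tier, 42 mm in +y from the caddy's origin and 150 mm above the bench, axes as the caddy's. The jug stands in this bay at the start and the tray belongs in it at the end. The bay is 155 mm deep (x) by 214 mm wide (y), with a wire rail all round, rising 24 mm above the floor
- board: square teak bath board with slats, 200 x 200 x 18 mm, fixed on the bench beside the caddy. Origin: centre of its underside; its top is 18 mm up
- basket: empty open chrome wire basket for the bottles, fixed on the bench at the back. Inside 100 mm deep (x) by 215 mm wide (y); its floor is 4 mm and its rim 44 mm above the bench; walls 4 mm. Room for three bottles in a row along y. Origin: centre of its underside
- jug: blue plastic rinse jug, 120 mm tall, 100 mm across at the foot, 128 mm at the rim (120 inside), floor 5 mm thick, 180 to 310 g. Origin: centre of its underside. The handle is on its +x side: its level top bar runs along x from the wall out to 119 mm from the axis, 18 mm wide (y), 14 mm high; pinch it across from above at its middle, 89 mm from the axis and 105 mm above the underside
- tray: white scoop tray, 165 mm long (x), 92 mm wide (y), 5 mm floor, walls 25 mm high on three sides; the +x end is an open spout. At the -x end stands a grey grip plate, centred 76.5 mm in -x from the origin: 12 mm thick (x), 56 mm wide (y), its top 72 mm above the underside; pinch it front to back from above, 54 mm above the underside. 160 to 260 g empty. Origin: centre of its underside
- stone1: small used green pumice stone, 32 x 24 x 18 mm (x, y, z), 14 g; 3 to 6 such stones lie close together in the tray (absent ones read None from the start). Origin: centre of its underside. It starts to slide on the tray when that slopes 25 to 36 degrees
- stone2: small used green pumice stone, 32 x 24 x 18 mm (x, y, z), 14 g; 3 to 6 such stones lie close together in the tray (absent ones read None from the start). Origin: centre of its underside. It starts to slide on the tray when that slopes 25 to 36 degrees
- stone3: small used green pumice stone, 32 x 24 x 18 mm (x, y, z), 14 g; 3 to 6 such stones lie close together in the tray (absent ones read None from the start). Origin: centre of its underside. It starts to slide on the tray when that slopes 25 to 36 degrees
- stone4: small used green pumice stone, 32 x 24 x 18 mm (x, y, z), 14 g; 3 to 6 such stones lie close together in the tray (absent ones read None from the start). Origin: centre of its underside. It starts to slide on the tray when that slopes 25 to 36 degrees
- stone5: small used green pumice stone, 32 x 24 x 18 mm (x, y, z), 14 g; 3 to 6 such stones lie close together in the tray (absent ones read None from the start). Origin: centre of its underside. It starts to slide on the tray when that slopes 25 to 36 degrees
- stone6: small used green pumice stone, 32 x 24 x 18 mm (x, y, z), 14 g; 3 to 6 such stones lie close together in the tray (absent ones read None from the start). Origin: centre of its underside. It starts to slide on the tray when that slopes 25 to 36 degrees
- bottle_a: amber refill bottle with a white collar and a black push-pull cap, standing loose on the bench; straight body 54 mm across up to 110 mm, collar top at 124 mm, 260 g; the cap is on its axis; pinch the body about 103 mm up, so that the gripper clears the cap; 2 or 3 such bottles are there (absent ones read None). Origin: centre of its underside
- cap_a (a joint): how far the push-pull cap of bottle_a is pulled up along the bottle's axis: 0 = pushed fully home (hard stop), 0.010 m = fully up. The cap's flat top, 25 mm across, is 146 mm above the bottle's underside when home, and higher by this value when up. It stays where it is left; about 4 N moves it
- bottle_b: cream refill bottle with a white collar and a black push-pull cap, standing loose on the bench; straight body 54 mm across up to 110 mm, collar top at 124 mm, 260 g; the cap is on its axis; pinch the body about 103 mm up, so that the gripper clears the cap; 2 or 3 such bottles are there (absent ones read None). Origin: centre of its underside
- cap_b (a joint): how far the push-pull cap of bottle_b is pulled up along the bottle's axis: 0 = pushed fully home (hard stop), 0.010 m = fully up. The cap's flat top, 25 mm across, is 146 mm above the bottle's underside when home, and higher by this value when up. It stays where it is left; about 4 N moves it
- bottle_c: sea-green refill bottle with a white collar and a black push-pull cap, standing loose on the bench; straight body 54 mm across up to 110 mm, collar top at 124 mm, 260 g; the cap is on its axis; pinch the body about 103 mm up, so that the gripper clears the cap; 2 or 3 such bottles are there (absent ones read None). Origin: centre of its underside
- cap_c (a joint): how far the push-pull cap of bottle_c is pulled up along the bottle's axis: 0 = pushed fully home (hard stop), 0.010 m = fully up. The cap's flat top, 25 mm across, is 146 mm above the bottle's underside when home, and higher by this value when up. It stays where it is left; about 4 N moves it
- pump_bottle: white pump bottle with a white overcap, 58 mm across, 158 mm tall, in the small bay of the caddy's top tier; not part of the job. Origin: centre of its underside
- foot_pumice: large green foot pumice, 85 x 45 x 28 mm, in the lower tier of the caddy; not part of the job. Origin: centre of its underside
- nail_file: steel nail file with a black grip, 130 mm long, in the lower tier of the caddy; not part of the job. Origin: centre of its underside
- silicone_brush: grey silicone brush, 70 x 50 x 28 mm, in the lower tier of the caddy; not part of the job. Origin: centre of its underside
- soap_tin: round aluminium soap tin, 70 mm across, 32 mm tall, on the bench; not part of the job. Origin: centre of its underside
- salve_jar: beige jar with a wooden lid, 73 mm across, 80 mm tall, on the bench; not part of the job. Origin: centre of its underside
Things that resemble listed ones, but are neither listed nor needed, are in the scene too. Of the things that look like the jug, the larger one is meant.

How it is judged (in metres and radians):
On the way, in this order (a step that is already met when the one before it is completed fails the run):
1. the jug stands upright on the teak board, let go, with the stones still to come (x of jug in the frame of board between -0.055 and 0.055 m and y of jug in the frame of board between -0.055 and 0.055 m and z of jug in the frame of board between 0.012 and 0.024 m and angle between jug's own z axis and vertical below 0.1 rad and linear speed of jug below 0.02 m/s and contact force between the fingers and jug below 0.1 N), for 0.3 s.
2. the tray is tipped with its spout over the jug (counts as done if a stone was spilt on the way) (((angle between tray's own z axis and vertical above 0.4 rad and horizontal distance between tray and jug below 0.15 m and height (world z) of tray above 0.12 m) or (height (world z) of stone1 below 0.03 m and horizontal distance between stone1 and tray above 0.11 m and horizontal distance between stone1 and jug above 0.075 m) or (height (world z) of stone2 below 0.03 m and horizontal distance between stone2 and tray above 0.11 m and horizontal distance between stone2 and jug above 0.075 m) or (height (world z) of stone3 below 0.03 m and horizontal distance between stone3 and tray above 0.11 m and horizontal distance between stone3 and jug above 0.075 m) or (height (world z) of stone4 below 0.03 m and horizontal distance between stone4 and tray above 0.11 m and horizontal distance between stone4 and jug above 0.075 m) or (height (world z) of stone5 below 0.03 m and horizontal distance between stone5 and tray above 0.11 m and horizontal distance between stone5 and jug above 0.075 m) or (height (world z) of stone6 below 0.03 m and horizontal distance between stone6 and tray above 0.11 m and horizontal distance between stone6 and jug above 0.075 m))), for 0.1 s.
At the end, for the whole second after the job is handed in: Jug upright on the board, its axis within 55 mm of the middle each way; every stone in the jug; tray flat (3 deg) on the floor of the caddy's large top bay, within 40 mm of its middle each way; every cap within 1.5 mm of home and every refill bottle upright on the basket's floor; all at rest (x of jug in the frame of board between -0.055 and 0.055 m and y of jug in the frame of board between -0.055 and 0.055 m and z of jug in the frame of board between 0.012 and 0.024 m and angle between each of jug, bottle_a, bottle_b, bottle_c's own z axis and vertical below 0.1 rad and linear speed of each of jug, tray, bottle_a, bottle_b, bottle_c below 0.02 m/s and horizontal distance between each of stone1, stone2, stone3, stone4, stone5, stone6 and jug below 0.06 m and z of stone1 in the frame of jug between -0.002 and 0.1 m and linear speed of each of stone1, stone2, stone3, stone4, stone5, stone6 below 0.05 m/s and z of stone2 in the frame of jug between -0.002 and 0.1 m and z of stone3 in the frame of jug between -0.002 and 0.1 m and z of stone4 in the frame of jug between -0.002 and 0.1 m and z of stone5 in the frame of jug between -0.002 and 0.1 m and z of stone6 in the frame of jug between -0.002 and 0.1 m and x of tray in the frame of caddy_bay between -0.04 and 0.04 m and y of tray in the frame of caddy_bay between -0.04 and 0.04 m and z of tray in the frame of caddy_bay between -0.005 and 0.006 m and angle between tray's own z axis and vertical below 0.06 rad and value of joint each of cap_a, cap_b, cap_c below 0.0015 m and x of bottle_a in the frame of basket between -0.05 and 0.05 m and y of bottle_a in the frame of basket between -0.11 and 0.11 m and z of bottle_a in the frame of basket between -0.002 and 0.01 m and x of bottle_b in the frame of basket between -0.05 and 0.05 m and y of bottle_b in the frame of basket between -0.11 and 0.11 m and z of bottle_b in the frame of basket between -0.002 and 0.01 m and x of bottle_c in the frame of basket between -0.05 and 0.05 m and y of bottle_c in the frame of basket between -0.11 and 0.11 m and z of bottle_c in the frame of basket between -0.002 and 0.01 m); the robot touches nothing.
It fails at once if one of the things that are not part of the job is moved more than 30 mm (distance of any of pump_bottle, foot_pumice, nail_file, silicone_brush, soap_tin, salve_jar from where it was at the start of the episode above 0.03 m).
Of stone1, stone2, stone3, stone4, stone5, stone6 only 3 to 6 are there at a start; the rules pass over those that are not, and their reading is None.
Of bottle_a, bottle_b, bottle_c only 2 to 3 are there at a start; the rules pass over those that are not, and their reading is None.
At some moment in a run one of jug may be knocked a few centimetres aside while the robot is not near it.
Once in a run the grip may slacken for a moment while it holds something.
It also fails if it takes over 210 s, if anything falls off the work surface, if the arm or the gripper's body presses on something with over 40 N, if the wrist force passes 120 N, or if a joint passes its speed limit or range.

ROBOT

A 6-joint arm with a two-finger parallel gripper is mounted at the origin on the work surface. World frame = base frame: x ahead of the robot, y to its left, z up, the work surface at z = 0. Lengths are in m, angles in degrees, forces in N, time in s.
With the tool pointing down it reaches from about 0.4 to 0.825 m from the base axis. Payload 7 kg.
Tool frame: the origin (TCP) lies between the finger pads; the fingertips stand 22 mm ahead of it and the grasp point (between the pads) lies 3 mm ahead of it; z points along the fingers, y is the line along which they close (so a half turn about z gives the same grasp; the last joint's range is limited). The gripper opens to 88 mm and grips with 3 to 60 N. Pads are 19 mm wide; open, the fingers measure 130 mm over their backs; the gripper's body (78 mm by 193 mm) begins 47 mm behind the grasp point.
Start: joints at [-54.024, 20.546, 0.682, 0, -70.136, -16.507], TCP at [0.225, -0.636, 0.249] pointing down, gripper open.
Joint ranges: [-176.03, 176.03], [-82.01, 121.73], [-58.28, 71.71], [-173.87, 95.51], [-174.79, -0.11], [-173.66, 173.66]. Speed limits (degrees/s): [136.94, 136.94, 172.46, 180, 180, 180].

INTERFACE

Orientations are given as [roll, pitch, yaw] about the fixed x, y, z axes, in that order (R = Rz(yaw) Ry(pitch) Rx(roll)).
In Python, from plant import r, vision gives the robot as it stands.
- The arm moves only by the shell command python3 -m pendant 'ROWS' [FORCE]. ROWS is JSON, a list that holds one entry, the list of rows, each a list of 7 numbers: the shift along the tool's x, y, z scaled (see below), then the turn, a rotation vector about the tool's x, y, z scaled (see below), then the opening, from -1 (shut) to 1 (fully open). In form: [[[x, y, z, wx, wy, wz, fingers], ...]]. A call has exactly 8 rows; each row shifts and turns the commanded pose from where the row before left it, along the tool's axes as they then stand; what a row does not reach is not made up. The controller multiplies each number of a shift by 20 mm and each number of a turn by 4 degrees. A row lasts 1/10 s, in which the tool goes at most 50 mm and 8.59 degrees, less where a joint would pass 70% of its speed; a pose out of reach is approached as far as the arm can. A call with a number of a shift or a turn outside -1 to 1 is refused whole. A call with a gripper value outside its range is refused whole. The fingers move at their own pace and stop on an object; FORCE is the grip in N (left out, the last holds). Time passes only in rows, so rows that do not move let the fingers close, or fill a call up. It gives the time, the measured TCP pose, the force, the opening and the grip force at its end, in the units of the state.
- r.get_state(): the state, without advancing time (a new reading comes with each control period).
- vision.capture(name): name is "scene" or "top"; returns a dict with "frame" (420x560x3 uint8, blue, green, red), "depth" (420x560 float32, m along the optical axis (not along the pixel's ray), 0 where there is no reading), "camera_matrix" (3x3 intrinsics, pixels), "extrinsics" (4x4, takes a point from world to camera coordinates). Camera axes: x right, y up, looking along -z (the intrinsics and any distortion apply to the point x, -y, -z); pixel columns grow to the right and rows downward; lengths in m; the calibration is good to about 2 mm. A picture is of the moment at which its call begins.
- r.close_job(): hands the job in; it is judged then, once.
The state is a dict: "time_s": time; "joints": joint angles; "qd": joint speeds; "joint_torque": joint torques, N m; "tcp_pos": TCP position; "eef_rot": TCP orientation; "contact_force": force on the tool from outside, world axes, zero at the start; "moment": the same for the moment, N m; "gripper_width": finger opening in m; "gripper_force": force on a finger pad.
Only numpy, scipy, OpenCV 4.12 (cv2) and the standard library are available. Lean on these libraries where they do the work, as an engineer would, in place of code of your own. Each camera call takes 0.05 s, during which the arm holds its last target. There are 200 camera calls.

## Working session

There is one attempt and no reset: what is moved stays moved. The work goes in short steps, Python scripts to look and compute and a shell command to move; the robot and the scene stay as the last step left them, time stands still between calls to the robot, and variables do not carry over. Pictures are saved under pics/ and viewed, at most 14 in all, crops included, and the job is handed in when it is done.

```bash
ls; mkdir -p pics; cat > h.py <<'E'
import numpy as np, cv2
from plant import r, vision
def cap(n):
    c=vision.capture(n); return c
def pts(c):
    K=np.array(c["camera_matrix"]);E=np.array(c["extrinsics"]);d=c["depth"]
    v,u=np.mgrid[0:d.shape[0],0:d.shape[1]]
    p=np.stack([(u-K[0,2])/K[0,0]*d,-(v-K[1,2])/K[1,1]*d,-d],-1)
    W=(p-E[:3,3])@E[:3,:3]
    W[d==0]=np.nan
    return W
E
python3 - <<'E'
from h import *
for n in("scene","top"):
    c=cap(n);cv2.imwrite(f"pics/{n}0.png",c["frame"]);print(c["camera_matrix"],np.linalg.inv(c["extrinsics"])[:3].round(3))
    np.savez(f"{n}0.npz",W=pts(c),f=c["frame"])
print(r.get_state())
E
```

```text
pics
[[420.19362192   0.         284.06631628]
 [  0.         420.19362192 213.17494648]
 [  0.           0.           1.        ]] [[-0.463 -0.693  0.552  1.114]
 [ 0.886 -0.352  0.301  0.256]
 [-0.014  0.629  0.777  0.941]]
[[488.823618     0.         287.24745729]
 [  0.         488.823618   216.73125099]
 [  0.           0.           1.        ]] [[ 0.029  0.997 -0.071  0.405]
 [-0.999  0.03   0.013 -0.035]
 [ 0.016  0.071  0.997  1.478]]
{'time_s': 0.1, 'joints': array([-5.40246406e+01,  2.05865609e+01,  6.40706427e-01, -1.85387595e-02,
       -7.01378735e+01, -1.65070236e+01]), 'qd': array([-0.00884466, -0.0862805 ,  0.0771736 ,  0.0755236 , -0.00310635,
       -0.00445978]), 'joint_torque': array([-2.34384905e-03, -5.84161627e+01,  2.93747878e+01,  7.01560646e+00,
        1.01032850e-02, -6.46753597e-05]), 'tcp_pos': array([ 0.22481569, -0.63603075,  0.24773533]), 'eef_rot': array([ 1.79914770e+02, -7.08166004e-03, -1.60537970e+02]), 'contact_force': array([-0.1406951 ,  0.00705236, -0.15812343]), 'moment': array([-0.00027981,  0.02114139, -0.02115488]), 'gripper_force': 0.0, 'gripper_width': 0.08763461133039391}
```

View pics/scene0.png

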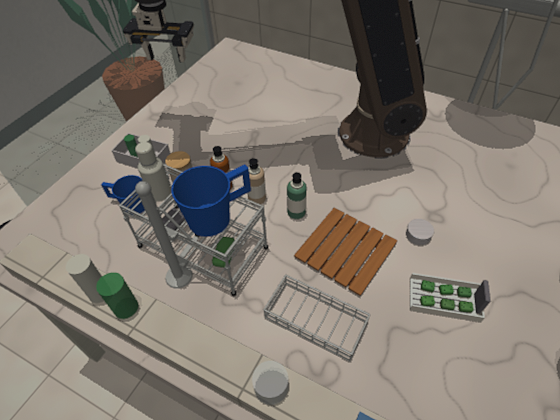

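View pics/top0.png

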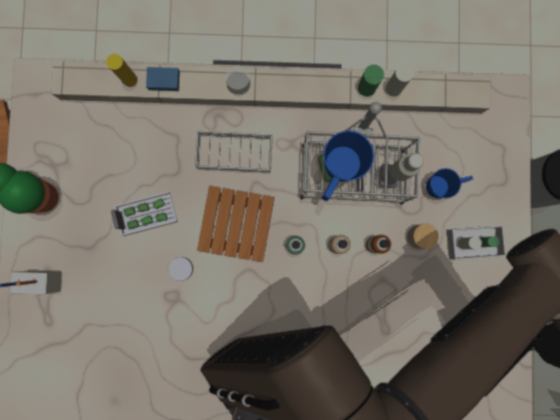

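Scene: the large jug is at top-view px (348,155), with its handle toward (328,192), and a smaller blue decoy is at (445,183). The white tray holds 6 stones at (147,213), its grip plate at (118,218) and its spout toward the board. A similar tray at (475,243) has no green stones group or plate. Board (236,224), basket (234,152), bottles: amber (379,243), cream (341,243), green (296,244).

```bash
cat > m.py <<'E'
from h import *
import sys
T=np.load("top0.npz");S=np.load("scene0.npz")
def blob(A,m,lo=-9,hi=9):
    return A["W"][m&(A["W"][...,2]>lo)&(A["W"][...,2]<hi)]
def hsv(A): return cv2.cvtColor(A["f"],cv2.COLOR_BGR2HSV)
def box(A,u0,u1,v0,v1):
    m=np.zeros(A["f"].shape[:2],bool);m[v0:v1,u0:u1]=1;return m
def rect(P):
    r_=cv2.minAreaRect((P[:,:2]*1000).astype(np.float32));return np.round(r_[0],1),np.round(r_[1],1),round(r_[2],1)
h=hsv(T)
blue=(h[...,0]>105)&(h[...,0]<130)&(h[...,1]>120)
P=blob(T,blue&box(T,300,390,120,210),.15,.4);print("jug n",len(P),"zmax",np.percentile(P[:,2],[50,90,98]))
zt=np.percentile(P[:,2],95);R=P[(P[:,2]>zt-.006)]
def circ(R):
    A=np.c_[2*R[:,:2],np.ones(len(R))];s=np.linalg.lstsq(A,(R[:,:2]**2).sum(1),rcond=None)[0];return s[:2],np.sqrt(s[2]+s[:2]@s[:2])
for i in range(4):
    c,rad=circ(R); d=abs(np.linalg.norm(R[:,:2]-c,axis=1)-rad); R=R[d<max(.008,.5*d.max() if i<2 else 0)]
print("jug",c,rad,len(R),zt)
H=P[np.linalg.norm(P[:,:2]-c,axis=1)>.072];print("handle",len(H),H.mean(0) if len(H) else 0, H[:,2].min(), np.degrees(np.arctan2(*(np.median(H[:,:2],0)-c)[::-1])), np.linalg.norm(H[:,:2]-c,axis=1).max())
wood=(h[...,0]<18)&(h[...,1]>110)
P=blob(T,wood&box(T,185,285,175,275),.008,.03);print("board",rect(P),np.median(P[:,2]))
P=blob(T,box(T,185,285,125,178),.02,.06);print("basket",len(P),rect(P),np.percentile(P[:,2],90))
P=blob(T,box(T,105,185,185,242),.004,.1);print("tray",rect(P),np.percentile(P[:,2],[10,50,90]))
Q=P[P[:,2]>.05];print("plate",len(Q),rect(Q) if len(Q)>4 else 0,Q[:,2].max() if len(Q) else 0)
Q=blob(T,box(T,105,185,185,242),.018,.032);print("traywalls",rect(Q))
for n,(u,v) in dict(a=(379,243),b=(341,243),c=(296,244)).items():
    P=blob(T,box(T,u-16,u+16,v-16,v+16),.03,.25);z=np.percentile(P[:,2],98);Q=P[P[:,2]>z-.004]
    G=P[(P[:,2]>.1)&(P[:,2]<.13)]
    print(n,"ztop",z,len(Q),rect(Q),"collar",rect(G))
P=blob(T,box(T,295,425,125,210),.165,.182);print("rail",rect(P))
E
python3 m.py; python3 - <<'E'
import cv2
a=cv2.imread("pics/top0.png")[120:260,280:480];cv2.imwrite("pics/crop1.png",cv2.resize(a,None,fx=4,fy=4,interpolation=2)[:600])
E
```

```text
jug n 2072 zmax [0.19202948 0.2646013  0.27166494]
jug [ 0.65018338 -0.19984708] 0.060688282351840685 202 0.2693162250552783
handle 134 [ 0.56360411 -0.15629628  0.25911815] 0.2102815059203657 153.19230375140208 0.11813508220313909
board (array([484.9,  98.9]), array([196.1, 195.5]), 81.7) 0.018577275431495493
basket 535 (array([700.9, 111.1]), array([224.2, 110. ]), 89.0) 0.047580768435036704
tray (array([508.4, 374.5]), array([169.3, 239.4]), 1.8) [0.0047821  0.01136674 0.02895674]
plate 127 (array([485.1, 439.9]), array([56. , 14.5]), 18.6) 0.0781678125492683
traywalls (array([506.9, 368.3]), array([ 93.6, 167. ]), 16.7)
a ztop 0.15751078777657246 44 (array([ 436.3, -319.5]), array([19.4, 22.5]), 35.5) collar (array([ 435.7, -319.9]), array([51.9, 51.7]), 23.9)
b ztop 0.15651908299759443 45 (array([ 432.4, -206.1]), array([21.8, 21.9]), 1.0) collar (array([ 430.4, -206. ]), array([50.4, 51.3]), 0.7)
c ztop 0.15674927052555349 30 (array([425.8, -78.4]), array([20.4, 21.5]), 20.1) collar (array([426.6, -77.5]), array([50.2, 50.5]), 1.6)
rail (array([ 659.5, -251. ]), array([309.9, 187.3]), 89.1)
```

View pics/crop1.png

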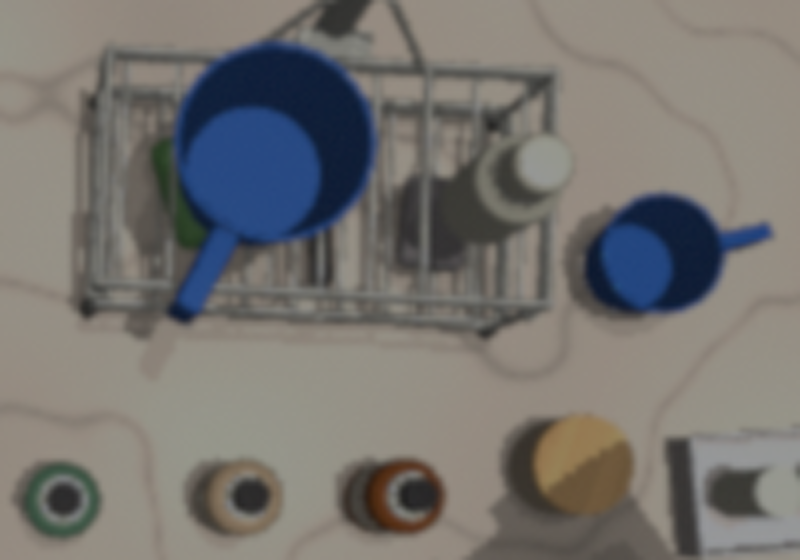

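The crop shows the large jug at crop (275,140) with its handle running to (185,310). It stands in the caddy and its rim radius is 61 mm, so it is the one meant. The smaller decoy, on the bench, is at (660,250). Next: raise the arm, move over the handle, and refine the jug measurement from both views.

```bash
cat > d.py <<'E'
# usage: d.py x y z psi [rows]: shift in tool axes (units of rows) and turn needed for a tool-down target
import sys
from h import *
from scipy.spatial.transform import Rotation as Ro
x,y,z,psi=map(float,sys.argv[1:5])
s=r.get_state();R=Ro.from_euler('xyz',s['eef_rot'],degrees=True)
d=R.inv().apply(np.array([x,y,z])-s['tcp_pos'])/.02
t=(R.inv()*Ro.from_euler('xyz',[180,float(sys.argv[5]) if len(sys.argv)>5 else 0,psi],degrees=True)).as_rotvec(degrees=True)/4
print("t",round(s['time_s'],1),"tcp",s['tcp_pos'].round(4),s['eef_rot'].round(1),"shift units",d.round(2),"turn units",t.round(2),"F",s['contact_force'].round(1),"w",round(s['gripper_width'],4),round(s['gripper_force'],1),"q",s['joints'].round(0))
E
M='python3 -m pendant'
$M '[[[0,0,-0.95,0,0,-1,1],[0,0,-0.95,0,0,-1,1],[0,0,-0.95,0,0,-1,1],[0,0,-0.95,0,0,-1,1],[0,0,-0.95,0,0,-1,1],[0,0,-0.95,0,0,-1,1],[0,0,-0.95,0,0,-1,1],[0,0,-0.95,0,0,-1,1]]]'
python3 d.py 0.571 -0.16 0.40 -26.8
python3 - <<'E'
exec(open('m.py').read().split("h=hsv(T)")[0])
for n,A,b in(("top",T,box(T,300,390,120,215)),("scene",S,box(S,165,255,155,240))):
    h=hsv(A);m=(h[...,0]>105)&(h[...,0]<130)&(h[...,1]>120)&b
    P=blob(A,m,.245,.262);c=np.array([.650,-.2])
    for _ in range(1):
        d=np.linalg.norm(P[:,:2]-c,axis=1);H=P[(d>.075)]
        vx=cv2.fitLine(H[:,:2].astype(np.float32),2,0,.01,.01).ravel()
        a=np.degrees(np.arctan2(vx[1],vx[0]))
        print(n,"handle slab",len(H),H.mean(0),"dir",a,"width",rect(H))
    P=blob(A,m,.262,.275);d=np.linalg.norm(P[:,:2]-c,axis=1);P=P[d<.075]
    print(n,"rim",cv2.minEnclosingCircle((P[:,:2]*1000).astype(np.float32)),len(P),P[:,2].max())
    # caddy posts/rails
P=blob(T,box(T,295,425,125,210),.165,.182)
g=(hsv(T)[...,1]<90)&box(T,295,425,125,210)
P=blob(T,g,.163,.185)
for lab,q in(("x",P[:,0]),("y",P[:,1])):
    print(lab,np.histogram(q,bins=np.arange(q.min(),q.max()+.01,.01)))
E
```

```text
time_s: 0.9
tcp_pos: [0.2249, -0.6362, 0.4008]
eef_rot: [180.0, 0.0, -128.4]
contact_force: [-0.1, -0.6, -0.5]
gripper_width: 0.0875
gripper_force: 0.0
t 0.9 tcp [ 0.2249 -0.6362  0.4008] [ 180.     0.  -128.4] shift units [-29.41   1.21   0.06] turn units [ 0.000e+00  2.000e-02 -2.539e+01] F [-0.1 -0.6 -0.5] w 0.0875 0.0 q [-54.  18.  16.  -0. -88.  16.]
top handle slab 54 [ 0.56231385 -0.15477269  0.25961182] dir -26.03908 width (array([ 563.9, -156.6]), array([15.9, 42.2]), 64.5)
top rim ((644.6908569335938, -197.4651641845703), 68.73944854736328) 233 0.2749079552815293
scene handle slab 108 [ 0.56624647 -0.15383366  0.25813596] dir -30.789553 width (array([ 565.2, -156.7]), array([18.7, 40.1]), 62.0)
scene rim ((646.265869140625, -197.36021423339844), 70.03974914550781) 488 0.27320620344282553
x (array([204,  31,  23,  21,  41,  31,  27,  23,  21,  14,  15,  15,  21,
        19,  19,  18, 197,  66,  32,   1]), array([0.56258437, 0.57258437, 0.58258437, 0.59258437, 0.60258437,
       0.61258437, 0.62258437, 0.63258437, 0.64258437, 0.65258437,
       0.66258437, 0.67258437, 0.68258437, 0.69258437, 0.70258437,
       0.71258437, 0.72258437, 0.73258437, 0.74258437, 0.75258437,
       0.76258437]))
y (array([ 99,  14,  15,  18,  19,  23,  24,  39,  44,  88,  17,  14,  14,
        37,  39,  30,  31,  25,   7,   7,   8,   6,   8,  10,   9,  11,
        16,  13,  15,  15, 103,  21]), array([-0.40701339, -0.39701339, -0.38701339, -0.37701339, -0.36701339,
       -0.35701339, -0.34701339, -0.33701339, -0.32701339, -0.31701339,
       -0.30701339, -0.29701339, -0.28701339, -0.27701339, -0.26701339,
       -0.25701339, -0.24701339, -0.23701339, -0.22701339, -0.21701339,
       -0.20701339, -0.19701339, -0.18701339, -0.17701339, -0.16701339,
       -0.15701339, -0.14701339, -0.13701339, -0.12701339, -0.11701339,
       -0.10701339, -0.09701339, -0.08701339]))
```

```bash
M='python3 -m pendant'
for i in 1 2 3 4; do $M '[[[-0.92,0.04,0,0,0,0,1],[-0.92,0.04,0,0,0,0,1],[-0.92,0.04,0,0,0,0,1],[-0.92,0.04,0,0,0,0,1],[-0.92,0.04,0,0,0,0,1],[-0.92,0.04,0,0,0,0,1],[-0.92,0.04,0,0,0,0,1],[-0.92,0.04,0,0,0,0,1]]]' >/dev/null; done
for i in 1 2 3; do $M '[[[0,0,0.1,0,0,-1,1],[0,0,0.1,0,0,-1,1],[0,0,0.1,0,0,-1,1],[0,0,0.1,0,0,-1,1],[0,0,0.1,0,0,-1,1],[0,0,0.1,0,0,-1,1],[0,0,0.1,0,0,-1,1],[0,0,0.1,0,0,-1,1]]]' >/dev/null; done
python3 d.py 0.5716 -0.16 0.258 -27
```

```text
t 6.5 tcp [ 0.5722 -0.1593  0.3523] [180.    0.  -32.4] shift units [-0.01  0.04  4.72] turn units [ 0.    0.   -1.34] F [-0.   0.8  0.3] w 0.0875 0.0 q [  3.  10.  -0.  -0. -80.  54.]
```

```bash
M='python3 -m pendant'
$M '[[[0,0,0.6,0,0,-0.34,1],[0,0,0.6,0,0,-1,1],[0,0,0.6,0,0,0,1],[0,0,0.6,0,0,0,1],[0,0,0.6,0,0,0,1],[0,0,0.6,0,0,0,1],[0,0,0.6,0,0,0,1],[0,0,0.5,0,0,0,1]]]'
$M '[[[0,0,0,0,0,0,-1],[0,0,0,0,0,0,-1],[0,0,0,0,0,0,-1],[0,0,0,0,0,0,-1],[0,0,0,0,0,0,-1],[0,0,0,0,0,0,-1],[0,0,0,0,0,0,-1],[0,0,0,0,0,0,-1]]]' 40
python3 d.py 0.5716 -0.16 0.258 -27
```

```text
time_s: 7.3
tcp_pos: [0.5715, -0.1598, 0.2574]
eef_rot: [180.0, 0.0, -27.2]
contact_force: [-0.1, 1.0, -0.4]
gripper_width: 0.0879
gripper_force: 0.0
time_s: 8.1
tcp_pos: [0.5717, -0.1598, 0.2586]
eef_rot: [-180.0, -0.0, -27.2]
contact_force: [0.7, 0.4, -0.4]
gripper_width: 0.0296
gripper_force: 0.0
t 8.1 tcp [ 0.5717 -0.1598  0.2586] [-180.    -0.   -27.2] shift units [-0.    0.01  0.03] turn units [-0.   -0.   -0.04] F [ 0.7  0.4 -0.4] w 0.0296 0.0 q [  3.  13.  -9.  -0. -68.  60.]
```

```bash
M='python3 -m pendant'
$M '[[[0,0,0,0,0,0,-1],[0,0,0,0,0,0,-1],[0,0,0,0,0,0,-1],[0,0,0,0,0,0,-1],[0,0,-0.1,0,0,0,-1],[0,0,-0.2,0,0,0,-1],[0,0,-0.4,0,0,0,-1],[0,0,-0.5,0,0,0,-1]]]' 40
$M '[[[0,0,-0.5,0,0,0,-1],[0,0,-0.5,0,0,0,-1],[0,0,-0.5,0,0,0,-1],[0,0,-0.5,0,0,0,-1],[0,0,-0.5,0,0,0,-1],[0,0,-0.5,0,0,0,-1],[0,0,-0.5,0,0,0,-1],[0,0,-0.3,0,0,0,-1]]]'
python3 d.py 0.485 0.188 0.126 -90
```

```text
time_s: 8.9
tcp_pos: [0.5716, -0.1598, 0.283]
eef_rot: [180.0, 0.0, -27.2]
contact_force: [-0.7, -0.5, -1.6]
gripper_width: 0.018
gripper_force: 40.0
time_s: 9.7
tcp_pos: [0.5719, -0.1599, 0.3598]
eef_rot: [-180.0, -0.1, -27.2]
contact_force: [-0.2, -0.1, -1.7]
gripper_width: 0.0175
gripper_force: 40.0
t 9.7 tcp [ 0.5719 -0.1599  0.3598] [-1.80e+02 -1.00e-01 -2.72e+01] shift units [-11.82 -13.49  11.68] turn units [-1.000e-02 -1.000e-02  1.571e+01] F [-0.2 -0.1 -1.7] w 0.0175 40.0 q [  3.  10.   1.   0. -81.  60.]
```

```bash
M='python3 -m pendant'
for i in 1 2; do $M '[[[-0.74,-0.84,0,0,0,0,-1],[-0.74,-0.84,0,0,0,0,-1],[-0.74,-0.84,0,0,0,0,-1],[-0.74,-0.84,0,0,0,0,-1],[-0.74,-0.84,0,0,0,0,-1],[-0.74,-0.84,0,0,0,0,-1],[-0.74,-0.84,0,0,0,0,-1],[-0.74,-0.84,0,0,0,0,-1]]]' >/dev/null; done
for i in 1 2; do $M '[[[0,0,0.5,0,0,0.98,-1],[0,0,0.5,0,0,0.98,-1],[0,0,0.5,0,0,0.98,-1],[0,0,0.5,0,0,0.98,-1],[0,0,0.5,0,0,0.98,-1],[0,0,0.5,0,0,0.98,-1],[0,0,0.5,0,0,0.98,-1],[0,0,0.5,0,0,0.98,-1]]]' |tail -2; done
python3 d.py 0.485 0.188 0.126 -90
python3 - <<'E'
from h import *
c=cap("top");W=pts(c);np.savez("top1.npz",W=W,f=c["frame"]);c2=cap("scene");cv2.imwrite("pics/s1.png",np.hstack([c2["frame"][100:400,200:560],c["frame"][100:400,80:440]]))
E
```

```text
gripper_width: 0.0179
gripper_force: 40.0
gripper_width: 0.0176
gripper_force: 40.0
t 12.9 tcp [0.484  0.1876 0.1984] [-180.     0.   -90.1] shift units [-0.02 -0.05  3.62] turn units [-0.01  0.01 -0.01] F [-0.4  0.5 -2.3] w 0.0176 40.0 q [ 43.   8. -23.  -0. -59. -43.]
```

View pics/s1.png

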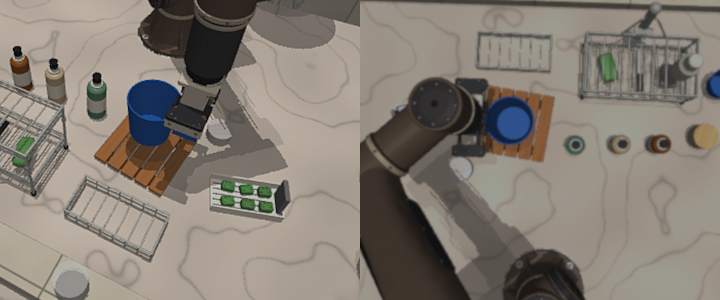

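The jug hangs upright over the board (left half, about (150,112)). Next I lower it.

```bash
M='python3 -m pendant'
$M '[[[0,0,0.5,0,0,0,-1],[0,0,0.5,0,0,0,-1],[0,0,0.5,0,0,0,-1],[0,0,0.5,0,0,0,-1],[0,0,0.5,0,0,0,-1],[0,0,0.4,0,0,0,-1],[0,0,0.3,0,0,0,-1],[0,0,0.2,0,0,0,-1]]]'
$M '[[[0,0,0.1,0,0,0,-1],[0,0,0.1,0,0,0,-1],[0,0,0.05,0,0,0,-1],[0,0,0,0,0,0,-1],[0,0,0,0,0,0,-1],[0,0,0,0,0,0,-1],[0,0,0,0,0,0,-1],[0,0,0,0,0,0,-1]]]'
```

```text
time_s: 13.8
tcp_pos: [0.4837, 0.1874, 0.1299]
eef_rot: [180.0, -0.0, -89.9]
contact_force: [0.6, 0.1, -1.3]
gripper_width: 0.0176
gripper_force: 40.0
time_s: 14.6
tcp_pos: [0.4843, 0.1879, 0.1264]
eef_rot: [-179.9, 0.1, -89.9]
contact_force: [-2.8, 1.8, 6.0]
gripper_width: 0.0177
gripper_force: 40.0
```

```bash
M='python3 -m pendant'
$M '[[[0,0,0,0,0,0,1],[0,0,0,0,0,0,1],[0,0,0,0,0,0,1],[0,0,0,0,0,0,1],[0,0,0,0,0,0,1],[0,0,0,0,0,0,1],[0,0,0,0,0,0,1],[0,0,-0.3,0,0,0,1]]]'
$M '[[[0,0,-0.5,0,0,0,1],[0,0,-0.7,0,0,0,1],[0,0,-0.9,0,0,0,1],[0,0,-0.9,0,0,0,1],[0,0,-0.9,0,0,0,1],[0,0,-0.9,0,0,0,1],[0,0,-0.9,0,0,0,1],[0,0,-0.9,0,0,0,1]]]'
for i in 1 2 3; do $M '[[[0,0,0,0,0,-1,1],[0,0,0,0,0,-1,1],[0,0,0,0,0,-1,1],[0,0,0,0,0,-1,1],[0,0,0,0,0,-1,1],[0,0,0,0,0,-1,1],[0,0,0,0,0,-1,1],[0,0,0,0,0,-1,1]]]' >/dev/null; done
python3 d.py 0.485 0.44 0.057 16.7
python3 - <<'E'
from h import *
c=cap("top");W=pts(c);np.savez("top1.npz",W=W,f=c["frame"]);h=cv2.cvtColor(c["frame"],cv2.COLOR_BGR2HSV)
m=(h[...,0]>105)&(h[...,0]<130)&(h[...,1]>120)&(W[...,2]>.128)&(W[...,2]<.145)&(W[...,1]>-.05)
P=W[m];print(len(P),cv2.minEnclosingCircle((P[:,:2]*1000).astype(np.float32)),np.median(P,0))
cv2.imwrite("pics/t1.png",c["frame"])
E
```

```text
time_s: 15.4
tcp_pos: [0.4833, 0.1871, 0.1311]
eef_rot: [179.9, -0.1, -89.9]
contact_force: [0.8, 1.5, -0.3]
gripper_width: 0.0762
gripper_force: 0.0
time_s: 16.2
tcp_pos: [0.4838, 0.1874, 0.2654]
eef_rot: [-179.9, 0.0, -89.9]
contact_force: [0.8, 0.6, -0.3]
gripper_width: 0.0874
gripper_force: 0.0
t 18.6 tcp [0.4838 0.1874 0.2646] [-1.8e+02 -1.0e-01  6.3e+00] shift units [  1.43 -12.54  10.39] turn units [-0.01 -0.01 -2.61] F [-0.1 -0.3  0.5] w 0.0874 0.0 q [ 43.   5. -17.   0. -67.  53.]
116 ((480.8751220703125, 117.51850891113281), 80.3097915649414) [0.4526933  0.10902718 0.13465467]
```

```bash
M='python3 -m pendant'
for i in 1 2; do $M '[[[0.09,-0.784,0,0,0,0,1],[0.09,-0.784,0,0,0,0,1],[0.09,-0.784,0,0,0,0,1],[0.09,-0.784,0,0,0,0,1],[0.09,-0.784,0,0,0,0,1],[0.09,-0.784,0,0,0,0,1],[0.09,-0.784,0,0,0,0,1],[0.09,-0.784,0,0,0,0,1]]]' >/dev/null; done
$M '[[[0,0,0.8,0,0,-0.33,1],[0,0,0.8,0,0,-0.33,1],[0,0,0.8,0,0,-0.33,1],[0,0,0.8,0,0,-0.33,1],[0,0,0.8,0,0,-0.33,1],[0,0,0.8,0,0,-0.33,1],[0,0,0.8,0,0,-0.33,1],[0,0,0.8,0,0,-0.33,1]]]' >/dev/null
python3 d.py 0.485 0.44 0.057 16.7
python3 - <<'E'
from h import *
c=cap("top");W=pts(c);np.savez("top2.npz",W=W,f=c["frame"])
h=cv2.cvtColor(c["frame"],cv2.COLOR_BGR2HSV)
m=(h[...,0]>105)&(h[...,0]<130)&(h[...,1]>120)&(W[...,2]>.128)&(W[...,2]<.145)&(W[...,1]>-.05)
P=W[m];print("jug rim",len(P),cv2.minEnclosingCircle((P[:,:2]*1000).astype(np.float32)))
cv2.imwrite("pics/t2.png",c["frame"][100:330,40:340])
d=cap("scene");np.savez("scene2.npz",W=pts(d),f=d["frame"]);cv2.imwrite("pics/s2.png",np.hstack([d["frame"][150:380,220:560],c["frame"][100:330,60:340]]))
E
```

```text
t 21.1 tcp [0.4858 0.4406 0.1349] [180.   -0.   16.7] shift units [-0.05  0.02  3.89] turn units [ 0.   -0.    0.01] F [ 0.2 -0.3  0.6] w 0.0877 0.0 q [ 59.  24. -10.   0. -56.  48.]
jug rim 245 ((480.5601501464844, 125.4962158203125), 88.40413665771484)
```

View pics/s2.png

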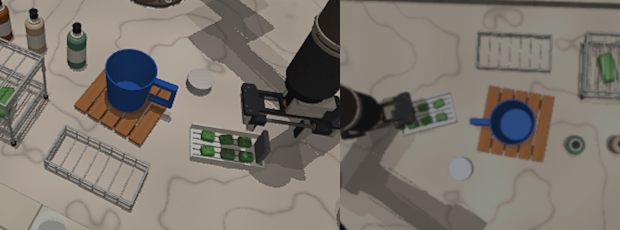

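The jug stands centred on the board with its handle toward the tray (s2, right half, (512,122)). The gripper straddles the tray plate, so I descend and grip.

```bash
M='python3 -m pendant'
$M '[[[0,0,0.6,0,0,0,1],[0,0,0.6,0,0,0,1],[0,0,0.6,0,0,0,1],[0,0,0.6,0,0,0,1],[0,0,0.6,0,0,0,1],[0,0,0.4,0,0,0,1],[0,0,0.3,0,0,0,1],[0,0,0.2,0,0,0,1]]]'
for i in 1 2; do $M '[[[0,0,0,0,0,0,-1],[0,0,0,0,0,0,-1],[0,0,0,0,0,0,-1],[0,0,0,0,0,0,-1],[0,0,0,0,0,0,-1],[0,0,0,0,0,0,-1],[0,0,0,0,0,0,-1],[0,0,0,0,0,0,-1]]]' 55; done
$M '[[[0,0,-0.1,0,0,0,-1],[0,0,-0.2,0,0,0,-1],[0,0,-0.3,0,0,0,-1],[0,0,-0.4,0,0,0,-1],[0,0,-0.4,0,0,0,-1],[0,0,-0.4,0,0,0,-1],[0,0,-0.4,0,0,0,-1],[0,0,-0.3,0,0,0,-1]]]'
```

```text
time_s: 21.95
tcp_pos: [0.4857, 0.4399, 0.0569]
eef_rot: [180.0, 0.0, 16.7]
contact_force: [-0.2, -0.1, -0.5]
gripper_width: 0.0878
gripper_force: 0.0
time_s: 22.75
tcp_pos: [0.4857, 0.4399, 0.0576]
eef_rot: [-180.0, 0.0, 16.7]
contact_force: [-0.5, 0.2, -0.2]
gripper_width: 0.0292
gripper_force: 0.0
time_s: 23.55
tcp_pos: [0.4857, 0.44, 0.0576]
eef_rot: [-180.0, -0.0, 16.7]
contact_force: [-0.4, 1.9, 0.2]
gripper_width: 0.0115
gripper_force: 55.0
time_s: 24.35
tcp_pos: [0.4859, 0.4402, 0.1087]
eef_rot: [-180.0, -0.0, 16.7]
contact_force: [-0.5, 0.2, -3.5]
gripper_width: 0.0113
gripper_force: 55.0
```

```bash
M='python3 -m pendant'
$M '[[[0,0,-0.5,0,0,0,-1],[0,0,-0.8,0,0,0,-1],[0,0,-0.9,0,0,0,-1],[0,0,-0.9,0,0,0,-1],[0,0,-0.9,0,0,0,-1],[0,0,-0.7,0,0,0,-1],[0,0,-0.5,0,0,0,-1],[0,0,-0.2,0,0,0,-1]]]'
for i in 1 2; do $M '[[[-0.31,0.43,0,0,0,0,-1],[-0.31,0.43,0,0,0,0,-1],[-0.31,0.43,0,0,0,0,-1],[-0.31,0.43,0,0,0,0,-1],[-0.31,0.43,0,0,0,0,-1],[-0.31,0.43,0,0,0,0,-1],[-0.31,0.43,0,0,0,0,-1],[-0.31,0.43,0,0,0,0,-1]]]' >/dev/null; done
python3 d.py 0.43 0.28 0.217 16.7
python3 - <<'E'
from h import *
c=cap("top");W=pts(c);d=cap("scene");V=pts(d)
for W,f in((W,c["frame"]),(V,d["frame"])):
    h=cv2.cvtColor(f,cv2.COLOR_BGR2HSV)
    m=(h[...,0]>105)&(h[...,0]<130)&(h[...,1]>120)&(W[...,2]>.12)&(W[...,2]<.145)&(W[...,1]>-.05)&(W[...,0]<.6)
    P=W[m];print("jug rim",len(P),P.min(0).round(3),P.max(0).round(3))
    w=(h[...,1]<60)&(W[...,2]>.16)&(W[...,2]<.195)&(W[...,0]>.35)&(W[...,1]>.1)&(W[...,1]<.3)
    Q=W[w];print("tray",len(Q),cv2.minAreaRect((Q[:,:2]*1000).astype(np.float32)) if len(Q)>4 else 0)
cv2.imwrite("pics/s3.png",np.hstack([d["frame"][130:360,200:520],c["frame"][130:360,60:340]]))
E
```

```text
time_s: 25.15
tcp_pos: [0.4859, 0.4402, 0.2168]
eef_rot: [-179.9, -0.1, 16.7]
contact_force: [0.3, 0.2, -4.0]
gripper_width: 0.0116
gripper_force: 55.0
t 26.8 tcp [0.4299 0.2789 0.2156] [-180.    -0.    16.7] shift units [ 0.02 -0.05 -0.07] turn units [-0.   -0.   -0.01] F [-1.1 -0.5 -2.8] w 0.0115 55.0 q [ 55.   7. -22.  -0. -61.  52.]
jug rim 112 [0.421 0.037 0.12 ] [0.543 0.142 0.142]
tray 1071 ((451.227294921875, 206.4814453125), (92.45806884765625, 166.08035278320312), 16.72991180419922)
jug rim 616 [0.422 0.035 0.12 ] [0.549 0.214 0.14 ]
tray 1724 ((452.0101623535156, 205.3062744140625), (97.14508056640625, 164.9480438232422), 16.501853942871094)
```

View pics/s3.png

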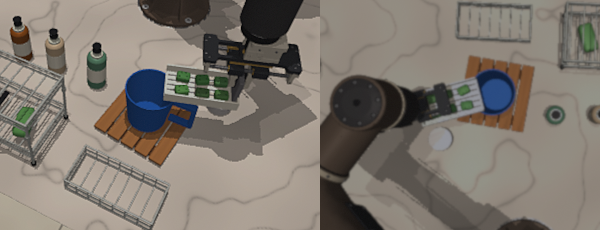

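The tray's spout is over the jug's near side as planned, with all 6 stones in it. I start tipping about the spout edge.

```bash
M='python3 -m pendant'
$M '[[[0,0.104,-0.276,0.5,0,0,-1],[0,0.104,-0.276,0.5,0,0,-1],[0,0.104,-0.276,0.5,0,0,-1],[0,0.104,-0.276,0.5,0,0,-1],[0,0.104,-0.276,0.5,0,0,-1],[0,0.104,-0.276,0.5,0,0,-1],[0,0.104,-0.276,0.5,0,0,-1],[0,0.104,-0.276,0.5,0,0,-1]]]'
python3 - <<'E'
from h import *
from scipy.spatial.transform import Rotation as Ro
s=r.get_state();R=Ro.from_euler('xyz',s['eef_rot'],degrees=True);print("tip",s['tcp_pos']+R.apply([0,.159,.057]),s['joints'].round(0),"tilt",np.degrees(np.arccos(-R.apply([0,0,1])[2])))
E
```

```text
time_s: 27.65
tcp_pos: [0.4366, 0.2587, 0.2575]
eef_rot: [-163.9, -0.0, 16.7]
contact_force: [-0.9, -0.9, -3.7]
gripper_width: 0.0121
gripper_force: 55.0
tip [0.4759966  0.12746558 0.15874731] [ 41.   3. -15. -16. -65.  71.] tilt 16.0647490715244
```

```bash
M='python3 -m pendant'
for i in 1 2; do $M '[[[0,0.104,-0.276,0.5,0,0,-1],[0,0.104,-0.276,0.5,0,0,-1],[0,0.104,-0.276,0.5,0,0,-1],[0,0.104,-0.276,0.5,0,0,-1],[0,0.104,-0.276,0.5,0,0,-1],[0,0.104,-0.276,0.5,0,0,-1],[0,0.104,-0.276,0.5,0,0,-1],[0,0.104,-0.276,0.5,0,0,-1]]]'; done
$M '[[[0,0.104,-0.276,0.5,0,0,-1],[0,0.104,-0.276,0.5,0,0,-1],[0,0,0,0,0,0,-1],[0,0,0,0,0,0,-1],[0,0,0,0,0,0,-1],[0,0,0,0,0,0,-1],[0,0,0,0,0,0,-1],[0,0,0,0,0,0,-1]]]'
python3 - <<'E'
from h import *
from scipy.spatial.transform import Rotation as Ro
s=r.get_state();R=Ro.from_euler('xyz',s['eef_rot'],degrees=True);print("tip",s['tcp_pos']+R.apply([0,.159,.057]),s['joints'].round(0),"tilt",np.degrees(np.arccos(-R.apply([0,0,1])[2])))
c=cap("top");d=cap("scene")
cv2.imwrite("pics/s4.png",np.hstack([cv2.resize(d["frame"][150:340,230:460],None,fx=2,fy=2),c["frame"][0:380,120:440]]))
E
```

```text
time_s: 28.45
tcp_pos: [0.446, 0.2273, 0.2914]
eef_rot: [-148.0, -0.0, 16.7]
contact_force: [-0.1, -0.6, -3.7]
gripper_width: 0.0117
gripper_force: 55.0
time_s: 29.25
tcp_pos: [0.4579, 0.1881, 0.3151]
eef_rot: [-132.0, -0.0, 16.7]
contact_force: [0.1, 0.4, -2.9]
gripper_width: 0.0119
gripper_force: 55.0
time_s: 30.05
tcp_pos: [0.4604, 0.1784, 0.3193]
eef_rot: [-128.0, -0.0, 16.7]
contact_force: [-0.0, -0.3, -2.1]
gripper_width: 0.0121
gripper_force: 55.0
tip [0.47571445 0.12768718 0.15897529] [  3.  11.  -2. -50. -92. 109.] tilt 51.98284650766114
```

View pics/s4.png

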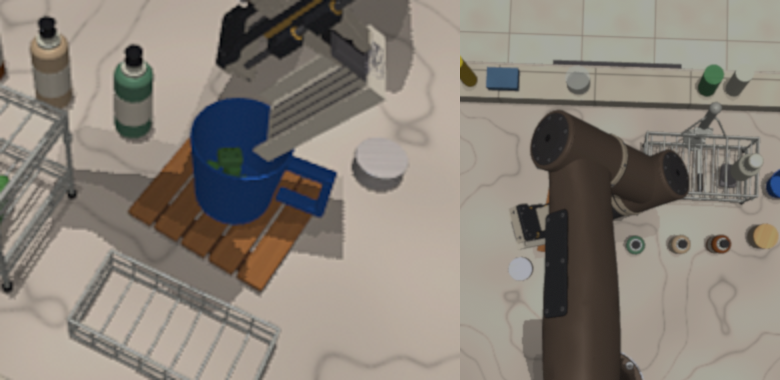

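The stones are in the jug (left, (228,160)), and the tray floor I can see is empty. I lift and tilt back.

```bash
M='python3 -m pendant'
$M '[[[0,-0.2,-0.154,0,0,0,-1],[0,-0.2,-0.154,0,0,0,-1],[0,-0.2,-0.154,0,0,0,-1],[0,-0.2,-0.154,0,0,0,-1],[0,-0.2,-0.154,0,0,0,-1],[0,-0.2,-0.154,0,0,0,-1],[0,-0.2,-0.154,0,0,0,-1],[0,-0.2,-0.154,0,0,0,-1]]]' >/dev/null
$M '[[[0,-0.18,0.56,-1,0,0,-1],[0,-0.18,0.56,-1,0,0,-1],[0,-0.18,0.56,-1,0,0,-1],[0,-0.18,0.56,-1,0,0,-1],[0,-0.18,0.56,-1,0,0,-1],[0,-0.18,0.56,-1,0,0,-1],[0,-0.18,0.56,-1,0,0,-1],[0,-0.18,0.56,-1,0,0,-1]]]' >/dev/null
$M '[[[0,-0.18,0.56,-1,0,0,-1],[0,-0.18,0.56,-1,0,0,-1],[0,-0.18,0.56,-1,0,0,-1],[0,-0.18,0.56,-1,0,0,-1],[0,-0.18,0.56,-1,0,0,-1],[0,0,0,0,0,0,-1],[0,0,0,0,0,0,-1],[0,0,0,0,0,0,-1]]]'
python3 d.py 0.65 -0.1315 0.3 0
python3 - <<'E'
from h import *
c=cap("top");W=pts(c);d=cap("scene");V=pts(d)
np.savez("l.npz",W=W,V=V,f=c["frame"],g=d["frame"])
cv2.imwrite("pics/s5.png",np.hstack([cv2.resize(d["frame"][150:340,230:460],None,fx=2,fy=2),c["frame"][0:380,120:440]]))
E
```

```text
time_s: 32.55
tcp_pos: [0.4302, 0.28, 0.2572]
eef_rot: [-179.9, -0.0, 16.6]
contact_force: [-0.3, 0.1, -1.6]
gripper_width: 0.0118
gripper_force: 55.0
t 32.5 tcp [0.4302 0.28   0.2572] [-179.9   -0.    16.6] shift units [ 4.64 22.85 -2.18] turn units [-0.03 -0.    4.16] F [-0.3  0.1 -1.6] w 0.0118 55.0 q [ 55.   5. -19.  -0. -66.  52.]
```

View pics/s5.png

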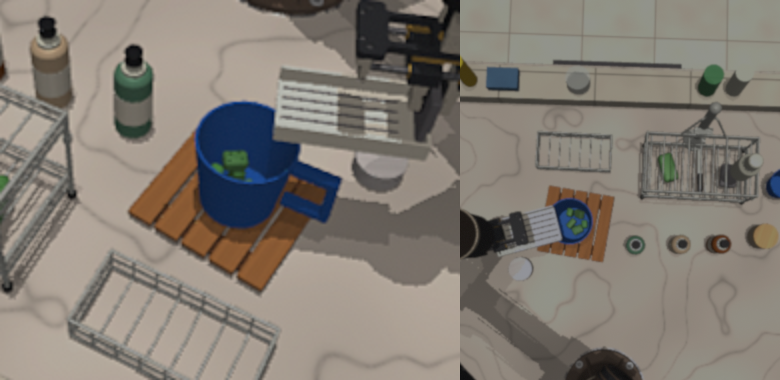

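All the stones are in the jug and the tray is empty. Now to the caddy bay.

```bash
M='python3 -m pendant'
$M '[[[0,0,-0.27,0,0,0.52,-1],[0,0,-0.27,0,0,0.52,-1],[0,0,-0.27,0,0,0.52,-1],[0,0,-0.27,0,0,0.52,-1],[0,0,-0.27,0,0,0.52,-1],[0,0,-0.27,0,0,0.52,-1],[0,0,-0.27,0,0,0.52,-1],[0,0,-0.27,0,0,0.52,-1]]]' >/dev/null
for i in 1 2 3; do $M '[[[0.458,0.857,0,0,0,0,-1],[0.458,0.857,0,0,0,0,-1],[0.458,0.857,0,0,0,0,-1],[0.458,0.857,0,0,0,0,-1],[0.458,0.857,0,0,0,0,-1],[0.458,0.857,0,0,0,0,-1],[0.458,0.857,0,0,0,0,-1],[0.458,0.857,0,0,0,0,-1]]]' >/dev/null; done
python3 d.py 0.65 -0.1315 0.207 0
python3 - <<'E'
from h import *
c=cap("top");W=pts(c);d=cap("scene");V=pts(d)
cv2.imwrite("pics/s6.png",np.hstack([cv2.resize(d["frame"][130:320,70:300],None,fx=2,fy=2),c["frame"][0:380,200:520]]))
for W,f in((W,c["frame"]),(V,d["frame"])):
    h=cv2.cvtColor(f,cv2.COLOR_BGR2HSV)
    Q=W[(h[...,1]<70)&(W[...,2]>.24)&(W[...,2]<.275)&(W[...,0]>.56)&(W[...,1]>-.31)&(W[...,1]<-.1)&(W[...,0]<.74)]
    print("tray",len(Q),cv2.minAreaRect((Q[:,:2]*1000).astype(np.float32)) if len(Q)>4 else 0)
    Q=W[(W[...,2]>.16)&(W[...,2]<.19)&(W[...,0]>.53)&(W[...,1]>-.42)&(W[...,1]<-.07)&(W[...,0]<.76)]
    print("rail",len(Q),cv2.minAreaRect((Q[:,:2]*1000).astype(np.float32)) if len(Q)>4 else 0)
E
```

```text
t 35.9 tcp [ 0.6505 -0.1329  0.3001] [-180.   -0.   -0.] shift units [-0.03 -0.07  4.65] turn units [-0.01 -0.01 -0.  ] F [ 0.2  0.6 -2.3] w 0.0116 55.0 q [  5.  18.   4.  -0. -76.  85.]
tray 1210 ((670.2724609375, -207.33120727539062), (135.3427276611328, 165.974609375), 1.3650190830230713)
rail 712 ((657.42431640625, -251.4416046142578), (310.0438232421875, 183.127685546875), 88.87388610839844)
tray 2001 ((673.7216186523438, -210.51751708984375), (132.1773681640625, 167.06124877929688), 0.09309643507003784)
rail 952 ((663.0785522460938, -250.72886657714844), (310.6658020019531, 193.45814514160156), 88.78205871582031)
```

View pics/s6.png

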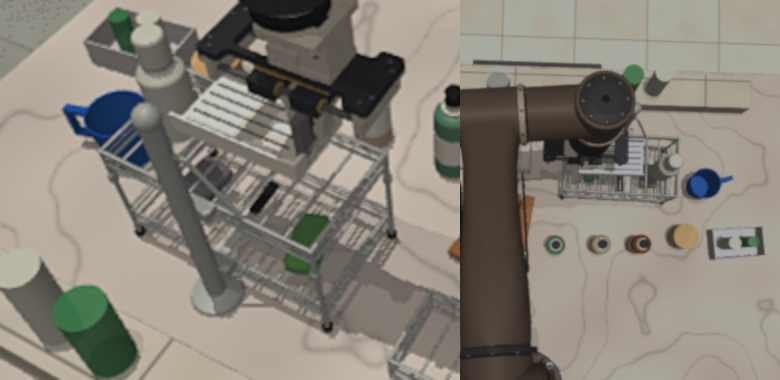

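```bash
M='python3 -m pendant'
$M '[[[0,0,0.5,0,0,0,-1],[0,0,0.5,0,0,0,-1],[0,0,0.5,0,0,0,-1],[0,0,0.5,0,0,0,-1],[0,0,0.5,0,0,0,-1],[0,0,0.5,0,0,0,-1],[0,0,0.5,0,0,0,-1],[0,0,0.5,0,0,0,-1]]]'
$M '[[[0,0,0.2,0,0,0,-1],[0,0,0.2,0,0,0,-1],[0,0,0.1,0,0,0,-1],[0,0,0.1,0,0,0,-1],[0,0,0.05,0,0,0,-1],[0,0,0,0,0,0,-1],[0,0,0,0,0,0,-1],[0,0,0,0,0,0,-1]]]'
python3 d.py 0.65 -0.1315 0.207 0
```

```text
time_s: 36.75
tcp_pos: [0.6501, -0.1312, 0.2189]
eef_rot: [180.0, -0.0, 0.0]
contact_force: [-0.6, 0.1, -2.9]
gripper_width: 0.0118
gripper_force: 55.0
time_s: 37.55
tcp_pos: [0.6504, -0.1313, 0.2075]
eef_rot: [180.0, -0.1, 0.0]
contact_force: [-2.5, 0.8, 3.5]
gripper_width: 0.0121
gripper_force: 55.0
t 37.5 tcp [ 0.6504 -0.1313  0.2075] [ 1.8e+02 -1.0e-01  0.0e+00] shift units [-0.02  0.01  0.03] turn units [ 0.   -0.01  0.01] F [-2.5  0.8  3.5] w 0.0121 55.0 q [  5.  21.  -4.   0. -65.  85.]
```

```bash
M='python3 -m pendant'
$M '[[[0,0,0,0,0,0,1],[0,0,0,0,0,0,1],[0,0,0,0,0,0,1],[0,0,0,0,0,0,1],[0,0,0,0,0,0,1],[0,0,0,0,0,0,1],[0,0,0,0,0,0,1],[0,0,0,0,0,0,1]]]'
$M '[[[0,0,-0.3,0,0,0,1],[0,0,-0.6,0,0,0,1],[0,0,-0.8,0,0,0,1],[0,0,-0.8,0,0,0,1],[0,0,-0.8,0,0,0,1],[0,0,-0.6,0,0,0,1],[0,0,-0.5,0,0,0,1],[0,0,-0.3,0,0,0,1]]]' >/dev/null
for i in 1 2 3; do $M '[[[0,0,0,0,0,0.94,-1],[0,0,0,0,0,0.94,-1],[0,0,0,0,0,0.94,-1],[0,0,0,0,0,0.94,-1],[0,0,0,0,0,0.94,-1],[0,0,0,0,0,0.94,-1],[0,0,0,0,0,0.94,-1],[0,0,0,0,0,0.94,-1]]]' 20 >/dev/null; done
python3 d.py 0.436 -0.320 0.22 -90
```

```text
time_s: 38.35
tcp_pos: [0.6501, -0.1313, 0.2067]
eef_rot: [-180.0, 0.0, 0.0]
contact_force: [-0.3, 0.3, -0.6]
gripper_width: 0.0698
gripper_force: 0.0
t 41.5 tcp [ 0.6499 -0.1312  0.3003] [179.9   0.  -90.4] shift units [ 9.51 10.63  4.03] turn units [ 0.01  0.   -0.09] F [-0.9 -0.3  0.3] w 0.0004 0.0 q [  5.  18.   4.  -0. -76.  -6.]
```

```bash
M='python3 -m pendant'
for i in 1 2; do $M '[[[0.594,0.664,0,0,0,0,-1],[0.594,0.664,0,0,0,0,-1],[0.594,0.664,0,0,0,0,-1],[0.594,0.664,0,0,0,0,-1],[0.594,0.664,0,0,0,0,-1],[0.594,0.664,0,0,0,0,-1],[0.594,0.664,0,0,0,0,-1],[0.594,0.664,0,0,0,0,-1]]]'>/dev/null; done
$M '[[[0,0,0.5,0,0,0,-1],[0,0,0.5,0,0,0,-1],[0,0,0.5,0,0,0,-1],[0,0,0.5,0,0,0,-1],[0,0,0.5,0,0,0,-1],[0,0,0.5,0,0,0,-1],[0,0,0.5,0,0,0,-1],[0,0,0.5,0,0,0,-1]]]'>/dev/null
python3 d.py 0.436 -0.320 0.168 -90
python3 - <<'E'
from h import *
c=cap("top");W=pts(c);d=cap("scene");V=pts(d)
cv2.imwrite("pics/s7.png",np.hstack([cv2.resize(d["frame"][120:310,110:340],None,fx=2,fy=2),c["frame"][0:380,200:520]]))
E
```

```text
t 44.0 tcp [ 0.437  -0.3205  0.2198] [180.    0.  -90.2] shift units [-0.02  0.05  2.59] turn units [ 0.    0.   -0.05] F [-0.5 -0.8 -0.2] w 0.0005 0.0 q [-16.   9. -19.   0. -62.  15.]
```

View pics/s7.png

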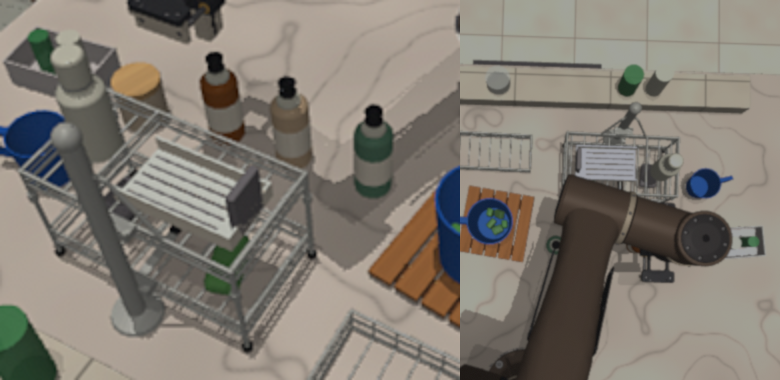

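```bash
python3 - <<'E'
from h import *
d=cap("scene");K=np.array(d["camera_matrix"]);E=np.array(d["extrinsics"])
s=r.get_state();p=s['tcp_pos']
for n,q in(("tip",p-[0,0,.022]),("cap a",[.436,-.32,.156]),("base a",[.436,-.32,0]),("cap c",[.426,-.078,.156])):
    c=E[:3,:3]@q+E[:3,3];u=K@[c[0],-c[1],-c[2]];print(n,(u/u[2])[:2].round(0))
cv2.imwrite("pics/s8.png",cv2.resize(d["frame"][60:210,120:320],None,fx=4,fy=4,interpolation=2))
E
```

```text
tip [214. 136.]
cap a [217. 148.]
base a [224. 187.]
cap c [297. 174.]
```

View pics/s8.png

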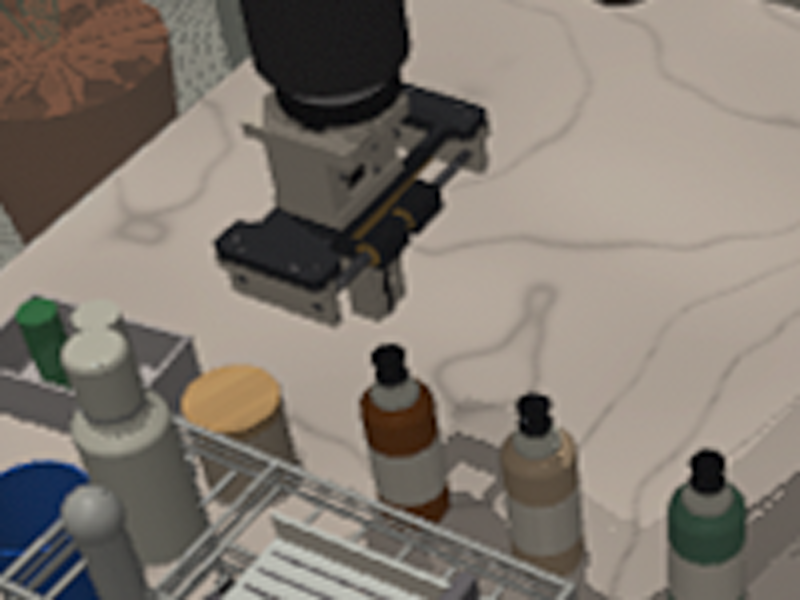

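The closed fingertip shows at (375,310), directly above cap a at (390,355). That matches the projection, so I press down.

```bash
M='python3 -m pendant'
$M '[[[0,0.05,0.4,0,0,0,-1],[0,0,0.4,0,0,0,-1],[0,0,0.4,0,0,0,-1],[0,0,0.4,0,0,0,-1],[0,0,0.2,0,0,0,-1],[0,0,0.2,0,0,0,-1],[0,0,0.2,0,0,0,-1],[0,0,0.2,0,0,0,-1]]]'
$M '[[[0,0,0.1,0,0,0,-1],[0,0,0.1,0,0,0,-1],[0,0,0.05,0,0,0,-1],[0,0,0.05,0,0,0,-1],[0,0,0,0,0,0,-1],[0,0,0,0,0,0,-1],[0,0,0,0,0,0,-1],[0,0,0,0,0,0,-1]]]'
python3 d.py 0.436 -0.320 0.168 -90
```

```text
time_s: 44.9
tcp_pos: [0.4362, -0.3208, 0.173]
eef_rot: [-180.0, -0.0, -90.2]
contact_force: [-1.0, 0.9, 5.1]
gripper_width: 0.0003
gripper_force: 2.0
time_s: 45.7
tcp_pos: [0.4367, -0.3211, 0.1683]
eef_rot: [-179.9, -0.1, -90.2]
contact_force: [-2.2, 1.9, 11.2]
gripper_width: 0.0008
gripper_force: 5.8
t 45.7 tcp [ 0.4367 -0.3211  0.1683] [-1.799e+02 -1.000e-01 -9.020e+01] shift units [-0.06  0.04  0.01] turn units [-0.03 -0.02 -0.04] F [-2.2  1.9 11.2] w 0.0008 5.8 q [-16.  12. -23.   0. -55.  15.]
```

```bash
M='python3 -m pendant'
$M '[[[0,0,-0.5,0,0,0,-1],[0,0,-0.8,0,0,0,-1],[0,0,-0.8,0,0,0,1],[0,0,-0.5,0,0,0,1],[0,0,0,0,0,0,1],[0,0,0,0,0,0,1],[0,0,0,0,0,0,1],[0,0,0,0,0,0,1]]]' >/dev/null
$M '[[[0,0,0,0,0,0,1],[0,0,0,0,0,0,1],[0,0,0,0,0,0,1],[0,0,0,0,0,0,1],[0,0,0,0,0,0,1],[0,0,0,0,0,0,1],[0,0,0,0,0,0,1],[0,0,0,0,0,0,1]]]' | tail -2
python3 d.py 0.436 -0.320 0.106 -90
python3 - <<'E'
from h import *
d=cap("scene");K=np.array(d["camera_matrix"]);E=np.array(d["extrinsics"]);W=pts(d)
h=cv2.cvtColor(d["frame"],cv2.COLOR_BGR2HSV)
for n,(x,y) in dict(a=(.436,-.32),b=(.4315,-.206),c=(.426,-.078)).items():
    m=(h[...,2]<60)&(abs(W[...,0]-x)<.03)&(abs(W[...,1]-y)<.03)&(W[...,2]>.13)&(W[...,2]<.17)
    P=W[m];print(n,len(P),P[:,2].max().round(4),P.mean(0).round(4))
E
```

```text
gripper_width: 0.0879
gripper_force: 0.0
t 47.3 tcp [ 0.436  -0.3206  0.2188] [-180.    -0.   -90.2] shift units [-0.03 -0.    5.64] turn units [-0.   -0.   -0.05] F [-0.4 -0.4 -1. ] w 0.0879 0.0 q [-16.   9. -19.   0. -62.  15.]
a 64 0.1488 [ 0.4398 -0.3175  0.1415]
b 72 0.1557 [ 0.4355 -0.2046  0.1473]
c 82 0.1541 [ 0.4302 -0.0772  0.1467]
```

```bash
M='python3 -m pendant'
$M '[[[0,0,0.8,0,0,0,1],[0,0,0.8,0,0,0,1],[0,0,0.8,0,0,0,1],[0,0,0.8,0,0,0,1],[0,0,0.8,0,0,0,1],[0,0,0.8,0,0,0,1],[0,0,0.5,0,0,0,1],[0,0,0.34,0,0,0,1]]]'
$M '[[[0,0,0,0,0,0,-1],[0,0,0,0,0,0,-1],[0,0,0,0,0,0,-1],[0,0,0,0,0,0,-1],[0,0,0,0,0,0,-1],[0,0,0,0,0,0,-1],[0,0,0,0,0,0,-1],[0,0,0,0,0,0,-1]]]' 35
$M '[[[0,0,-0.2,0,0,0,-1],[0,0,-0.5,0,0,0,-1],[0,0,-0.8,0,0,0,-1],[0,0,-1,0,0,0,-1],[0,0,-1,0,0,0,-1],[0,0,-1,0,0,0,-1],[0,0,-1,0,0,0,-1],[0,0,-1,0,0,0,-1]]]'
$M '[[[0,0,-0.9,0,0,0,-1],[0,0,-0.8,0,0,0,-1],[0,0,-0.6,0,0,0,-1],[0,0,-0.4,0,0,0,-1],[0,0,-0.2,0,0,0,-1],[0,0,0,0,0,0,-1],[0,0,0,0,0,0,-1],[0,0,0,0,0,0,-1]]]'
python3 d.py 0.701 0.040 0.29 -90
```

```text
time_s: 48.15
tcp_pos: [0.4358, -0.3205, 0.1052]
eef_rot: [180.0, 0.0, -90.2]
contact_force: [-0.2, 0.0, -0.7]
gripper_width: 0.0879
gripper_force: 0.0
time_s: 48.95
tcp_pos: [0.4361, -0.3207, 0.1064]
eef_rot: [-180.0, -0.0, -90.2]
contact_force: [-0.9, 1.8, 5.1]
gripper_width: 0.0534
gripper_force: 35.0
time_s: 49.75
tcp_pos: [0.4356, -0.3204, 0.2371]
eef_rot: [180.0, 0.0, -90.2]
contact_force: [-0.6, 0.4, -3.3]
gripper_width: 0.0534
gripper_force: 35.0
time_s: 50.55
tcp_pos: [0.4357, -0.3204, 0.2932]
eef_rot: [179.9, 0.0, -90.2]
contact_force: [0.5, -0.3, -3.1]
gripper_width: 0.0534
gripper_force: 35.0
t 50.5 tcp [ 0.4357 -0.3204  0.2932] [179.9   0.  -90.2] shift units [-18.07 -13.2    0.15] turn units [ 0.02  0.01 -0.05] F [ 0.5 -0.3 -3.1] w 0.0534 35.0 q [-16.   6. -12.  -0. -72.  15.]
```

```bash
M='python3 -m pendant'
for i in 1 2 3; do $M '[[[-0.753,0,0,0,0,0,-1],[-0.753,0,0,0,0,0,-1],[-0.753,0,0,0,0,0,-1],[-0.753,0,0,0,0,0,-1],[-0.753,0,0,0,0,0,-1],[-0.753,0,0,0,0,0,-1],[-0.753,0,0,0,0,0,-1],[-0.753,0,0,0,0,0,-1]]]' | tail -2; done
for i in 1 2; do $M '[[[0,-0.825,0,0,0,0,-1],[0,-0.825,0,0,0,0,-1],[0,-0.825,0,0,0,0,-1],[0,-0.825,0,0,0,0,-1],[0,-0.825,0,0,0,0,-1],[0,-0.825,0,0,0,0,-1],[0,-0.825,0,0,0,0,-1],[0,-0.825,0,0,0,0,-1]]]' | tail -2; done
python3 d.py 0.701 0.040 0.110 -90
python3 - <<'E'
from h import *
d=cap("scene");c=cap("top");W=pts(d);V=pts(c)
Q=W[(W[...,2]>.03)&(W[...,2]<.056)&(W[...,0]>.63)&(W[...,1]>-.03)&(W[...,1]<.25)&(W[...,0]<.78)];print("basket",len(Q),cv2.minAreaRect((Q[:,:2]*1000).astype(np.float32)))
cv2.imwrite("pics/s9.png",np.hstack([cv2.resize(d["frame"][150:360,180:400],None,fx=2,fy=2),c["frame"][0:420,120:440]]))
E
```

```text
gripper_width: 0.0533
gripper_force: 35.0
gripper_width: 0.0538
gripper_force: 35.0
gripper_width: 0.0533
gripper_force: 35.0
gripper_width: 0.0536
gripper_force: 35.0
gripper_width: 0.0536
gripper_force: 35.0
t 54.5 tcp [0.7019 0.0403 0.2934] [180.   -0.  -90.2] shift units [0.02 0.04 9.17] turn units [ 0.01 -0.   -0.05] F [ 0.3  0.7 -2.4] w 0.0536 35.0 q [ 19.  22.   9.  -0. -77. -19.]
basket 548 ((701.29296875, 110.71575927734375), (222.77537536621094, 110.21712493896484), 88.77205657958984)
```

View pics/s9.png

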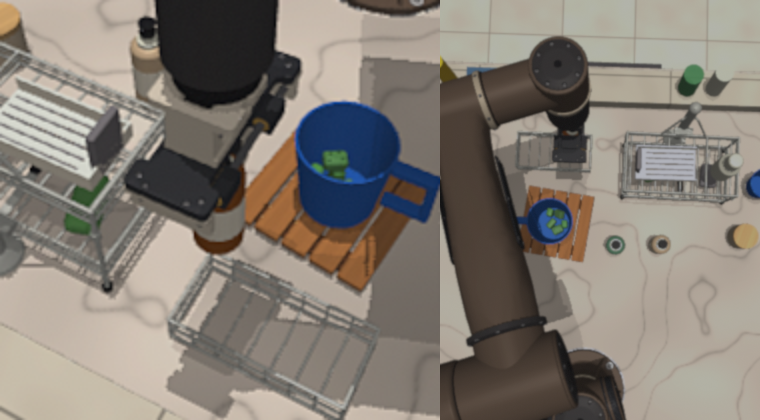

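Bottle a hangs upright over the basket's caddy-side slot, and the jug and stones are undisturbed. I lower it.

```bash
M='python3 -m pendant'
$M '[[[0,0,0.5,0,0,0,-1],[0,0,0.9,0,0,0,-1],[0,0,0.9,0,0,0,-1],[0,0,0.9,0,0,0,-1],[0,0,0.9,0,0,0,-1],[0,0,0.9,0,0,0,-1],[0,0,0.9,0,0,0,-1],[0,0,0.9,0,0,0,-1]]]' >/dev/null
$M '[[[0,0,0.7,0,0,0,-1],[0,0,0.5,0,0,0,-1],[0,0,0.4,0,0,0,-1],[0,0,0.3,0,0,0,-1],[0,0,0.2,0,0,0,-1],[0,0,0.15,0,0,0,-1],[0,0,0.1,0,0,0,-1],[0,0,0,0,0,0,-1]]]'
$M '[[[0,0,0.05,0,0,0,-1],[0,0,0,0,0,0,-1],[0,0,0,0,0,0,-1],[0,0,0,0,0,0,-1],[0,0,0,0,0,0,-1],[0,0,0,0,0,0,-1],[0,0,0,0,0,0,-1],[0,0,0,0,0,0,-1]]]'
```

```text
time_s: 56.25
tcp_pos: [0.7013, 0.0399, 0.1109]
eef_rot: [-180.0, 0.0, -90.2]
contact_force: [-0.7, -0.1, -2.0]
gripper_width: 0.0539
gripper_force: 35.0
time_s: 57.05
tcp_pos: [0.7016, 0.0399, 0.1105]
eef_rot: [-180.0, 0.0, -90.2]
contact_force: [-1.0, -0.3, 4.5]
gripper_width: 0.0534
gripper_force: 35.0
```

```bash
M='python3 -m pendant'
$M '[[[0,0,0,0,0,0,1],[0,0,0,0,0,0,1],[0,0,0,0,0,0,1],[0,0,0,0,0,0,1],[0,0,0,0,0,0,1],[0,0,0,0,0,0,1],[0,0,0,0,0,0,1],[0,0,-0.2,0,0,0,1]]]' >/dev/null
$M '[[[0,0,-0.6,0,0,0,1],[0,0,-0.9,0,0,0,1],[0,0,-1,0,0,0,1],[0,0,-1,0,0,0,1],[0,0,-1,0,0,0,1],[0,0,-1,0,0,0,1],[0,0,-1,0,0,0,1],[0,0,-0.8,0,0,0,1]]]' >/dev/null
python3 d.py 0.4315 -0.206 0.22 -90
```

```text
t 58.6 tcp [0.7016 0.0398 0.2628] [-179.9    0.   -90.2] shift units [12.34 13.47  2.1 ] turn units [-0.03  0.01 -0.05] F [0.3 0.1 0.6] w 0.0877 0.0 q [ 19.  23.   6.   0. -73. -19.]
```

```bash
M='python3 -m pendant'
for i in 1 2; do $M '[[[0.771,0.842,0,0,0,0,-1],[0.771,0.842,0,0,0,0,-1],[0.771,0.842,0,0,0,0,-1],[0.771,0.842,0,0,0,0,-1],[0.771,0.842,0,0,0,0,-1],[0.771,0.842,0,0,0,0,-1],[0.771,0.842,0,0,0,0,-1],[0.771,0.842,0,0,0,0,-1]]]' 20 >/dev/null; done
$M '[[[0,0,0.3,0,0,0,-1],[0,0,0.3,0,0,0,-1],[0,0,0.3,0,0,0,-1],[0,0,0.3,0,0,0,-1],[0,0,0.3,0,0,0,-1],[0,0,0.3,0,0,0,-1],[0,0,0.2,0,0,0,-1],[0,0,0.1,0,0,0,-1]]]' >/dev/null
python3 d.py 0.4315 -0.206 0.168 -90
python3 - <<'E'
from h import *
d=cap("scene");c=cap("top");W=pts(d);h=cv2.cvtColor(d["frame"],cv2.COLOR_BGR2HSV)
for n,(x,y,z) in dict(a=(.701,.04,.004),b=(.4315,-.206,0),c=(.426,-.078,0)).items():
    m=(h[...,2]<70)&(abs(W[...,0]-x)<.03)&(abs(W[...,1]-y)<.03)&(W[...,2]>.13)&(W[...,2]<.175)
    P=W[m];print(n,len(P),(P[:,2].max()-z).round(4),P.mean(0).round(4))
cv2.imwrite("pics/s10.png",np.hstack([cv2.resize(d["frame"][130:340,180:400],None,fx=2,fy=2),c["frame"][0:420,120:440]]))
E
```

```text
t 61.0 tcp [ 0.4309 -0.2057  0.2174] [180.    0.  -90.2] shift units [ 0.02 -0.03  2.47] turn units [ 0.01  0.   -0.05] F [0.  0.  0.7] w 0.0007 0.0 q [ -2.   3. -26.  -0. -61.   2.]
a 119 0.149 [0.7042 0.0406 0.1456]
b 79 0.1559 [ 0.4361 -0.2043  0.1467]
c 85 0.1545 [ 0.4303 -0.077   0.1463]
```

View pics/s10.png

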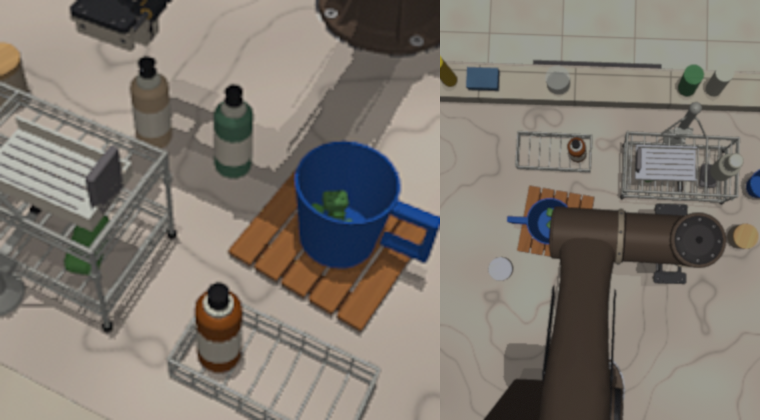

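Bottle a stands upright in the basket. Now press b's cap, then grasp b.

```bash
M='python3 -m pendant'
$M '[[[0,0,0.4,0,0,0,-1],[0,0,0.4,0,0,0,-1],[0,0,0.4,0,0,0,-1],[0,0,0.3,0,0,0,-1],[0,0,0.2,0,0,0,-1],[0,0,0.2,0,0,0,-1],[0,0,0.2,0,0,0,-1],[0,0,0.15,0,0,0,-1]]]'
$M '[[[0,0,0.1,0,0,0,-1],[0,0,0.1,0,0,0,-1],[0,0,0.1,0,0,0,-1],[0,0,0.03,0,0,0,-1],[0,0,0,0,0,0,-1],[0,0,0,0,0,0,-1],[0,0,0,0,0,0,-1],[0,0,0,0,0,0,-1]]]'
python3 d.py 0.4315 -0.206 0.168 -90
```

```text
time_s: 61.95
tcp_pos: [0.4312, -0.2059, 0.173]
eef_rot: [-180.0, -0.0, -90.2]
contact_force: [-1.2, 0.3, 4.5]
gripper_width: 0.0004
gripper_force: 2.0
time_s: 62.75
tcp_pos: [0.4322, -0.2063, 0.1683]
eef_rot: [-179.8, -0.1, -90.2]
contact_force: [-3.8, 2.1, 16.8]
gripper_width: 0.0001
gripper_force: 8.1
t 62.8 tcp [ 0.4322 -0.2063  0.1683] [-1.798e+02 -1.000e-01 -9.020e+01] shift units [-0.02  0.04  0.01] turn units [-0.05 -0.02 -0.04] F [-3.8  2.1 16.8] w 0.0001 8.1 q [ -2.   6. -30.   0. -54.   2.]
```

Home (16.8 N at the stop). Same sequence for grasping b.

```bash
M='python3 -m pendant'
$M '[[[0,0,-0.5,0,0,0,-1],[0,0,-0.8,0,0,0,-1],[0,0,-0.8,0,0,0,1],[0,0,-0.5,0,0,0,1],[0,0,0,0,0,0,1],[0,0,0,0,0,0,1],[0,0,0,0,0,0,1],[0,0,0,0,0,0,1]]]' >/dev/null
$M '[[[0,0,0,0,0,0,1],[0,0,0,0,0,0,1],[0,0,0,0,0,0,1],[0,0,0,0,0,0,1],[0,0,0,0,0,0,1],[0,0,0,0,0,0,1],[0,0,0,0,0,0,1],[0,0,0,0,0,0,1]]]' | tail -2
$M '[[[0,0,0.8,0,0,0,1],[0,0,0.8,0,0,0,1],[0,0,0.8,0,0,0,1],[0,0,0.8,0,0,0,1],[0,0,0.8,0,0,0,1],[0,0,0.8,0,0,0,1],[0,0,0.4,0,0,0,1],[0,0,0.2,0,0,0,1]]]'
python3 d.py 0.4315 -0.206 0.106 -90
```

```text
gripper_width: 0.0875
gripper_force: 0.0
time_s: 65.15
tcp_pos: [0.4307, -0.2058, 0.1097]
eef_rot: [179.9, 0.0, -90.2]
contact_force: [-0.2, -0.0, 0.2]
gripper_width: 0.0874
gripper_force: 0.0
t 65.2 tcp [ 0.4307 -0.2058  0.1097] [179.9   0.  -90.2] shift units [ 0.01 -0.04  0.19] turn units [ 0.02  0.   -0.05] F [-0.2 -0.   0.2] w 0.0874 0.0 q [ -2.  10. -34.   0. -46.   2.]
```

```bash
M='python3 -m pendant'
$M '[[[0,0,0.18,0,0,0,1],[0,0,0,0,0,0,-1],[0,0,0,0,0,0,-1],[0,0,0,0,0,0,-1],[0,0,0,0,0,0,-1],[0,0,0,0,0,0,-1],[0,0,0,0,0,0,-1],[0,0,0,0,0,0,-1]]]' 35
$M '[[[0,0,0,0,0,0,-1],[0,0,-0.2,0,0,0,-1],[0,0,-0.5,0,0,0,-1],[0,0,-1,0,0,0,-1],[0,0,-1,0,0,0,-1],[0,0,-1,0,0,0,-1],[0,0,-1,0,0,0,-1],[0,0,-1,0,0,0,-1]]]'
$M '[[[0,0,-0.9,0,0,0,-1],[0,0,-0.9,0,0,0,-1],[0,0,-0.7,0,0,0,-1],[0,0,-0.6,0,0,0,-1],[0,0,-0.4,0,0,0,-1],[0,0,-0.2,0,0,0,-1],[0,0,0,0,0,0,-1],[0,0,0,0,0,0,-1]]]'
python3 d.py 0.701 0.1115 0.290 -90
```

```text
time_s: 65.95
tcp_pos: [0.4313, -0.2059, 0.107]
eef_rot: [-180.0, -0.0, -90.2]
contact_force: [-0.2, 0.4, 1.8]
gripper_width: 0.0538
gripper_force: 35.0
time_s: 66.75
tcp_pos: [0.4303, -0.2057, 0.222]
eef_rot: [180.0, 0.0, -90.2]
contact_force: [0.7, 0.3, -3.6]
gripper_width: 0.0537
gripper_force: 35.0
time_s: 67.55
tcp_pos: [0.4306, -0.2057, 0.2941]
eef_rot: [179.9, 0.0, -90.2]
contact_force: [0.2, -0.6, -2.3]
gripper_width: 0.0532
gripper_force: 35.0
t 67.5 tcp [ 0.4306 -0.2057  0.2941] [179.9   0.  -90.2] shift units [-15.91 -13.46   0.2 ] turn units [ 0.01  0.   -0.05] F [ 0.2 -0.6 -2.3] w 0.0532 35.0 q [ -2.  -0. -19.  -0. -71.   2.]
```

```bash
M='python3 -m pendant'
for i in 1 2; do $M '[[[-0.99,-0.84,0,0,0,0,-1],[-0.99,-0.84,0,0,0,0,-1],[-0.99,-0.84,0,0,0,0,-1],[-0.99,-0.84,0,0,0,0,-1],[-0.99,-0.84,0,0,0,0,-1],[-0.99,-0.84,0,0,0,0,-1],[-0.99,-0.84,0,0,0,0,-1],[-0.99,-0.84,0,0,0,0,-1]]]' |tail -2; done
$M '[[[0,0,0.5,0,0,0,-1],[0,0,0.9,0,0,0,-1],[0,0,0.9,0,0,0,-1],[0,0,0.9,0,0,0,-1],[0,0,0.9,0,0,0,-1],[0,0,0.9,0,0,0,-1],[0,0,0.5,0,0,0,-1],[0,0,0,0,0,0,-1]]]'
python3 d.py 0.701 0.1115 0.110 -90
python3 - <<'E'
from h import *
d=cap("scene");W=pts(d);h=cv2.cvtColor(d["frame"],cv2.COLOR_BGR2HSV)
m=(h[...,2]<70)&(abs(W[...,0]-.701)<.03)&(abs(W[...,1]-.04)<.03)&(W[...,2]>.13)&(W[...,2]<.175)
P=W[m];print("a",len(P),P.mean(0).round(4) if len(P) else 0)
E
```

```text
gripper_width: 0.0534
gripper_force: 35.0
gripper_width: 0.0535
gripper_force: 35.0
time_s: 69.95
tcp_pos: [0.6996, 0.1094, 0.1821]
eef_rot: [179.8, -0.1, -90.2]
contact_force: [0.5, 0.0, -2.9]
gripper_width: 0.0538
gripper_force: 35.0
t 70.0 tcp [0.6996 0.1094 0.1821] [ 1.798e+02 -1.000e-01 -9.020e+01] shift units [-0.11 -0.08  3.61] turn units [ 0.06 -0.02 -0.06] F [ 0.5  0.  -2.9] w 0.0538 35.0 q [ 25.  26.   1.  -0. -65. -25.]
a 58 [0.7011 0.0366 0.1483]
```

```bash
M='python3 -m pendant'
$M '[[[-0.1,-0.07,0.5,0,0,0,-1],[0,0,0.6,0,0,0,-1],[0,0,0.6,0,0,0,-1],[0,0,0.6,0,0,0,-1],[0,0,0.5,0,0,0,-1],[0,0,0.35,0,0,0,-1],[0,0,0.2,0,0,0,-1],[0,0,0.15,0,0,0,-1]]]'
$M '[[[0,0,0.1,0,0,0,-1],[0,0,0.05,0,0,0,-1],[0,0,0,0,0,0,-1],[0,0,0,0,0,0,-1],[0,0,0,0,0,0,-1],[0,0,0,0,0,0,-1],[0,0,0,0,0,0,-1],[0,0,0,0,0,0,-1]]]'
```

```text
time_s: 70.8
tcp_pos: [0.7024, 0.112, 0.1144]
eef_rot: [-180.0, -0.0, -90.2]
contact_force: [0.1, -0.7, -2.1]
gripper_width: 0.0532
gripper_force: 35.0
time_s: 71.6
tcp_pos: [0.7023, 0.112, 0.1118]
eef_rot: [-180.0, 0.0, -90.2]
contact_force: [-0.5, -0.8, -2.3]
gripper_width: 0.0535
gripper_force: 35.0
```

```bash
M='python3 -m pendant'
$M '[[[0,0,0.05,0,0,0,-1],[0,0,0.05,0,0,0,-1],[0,0,0,0,0,0,-1],[0,0,0,0,0,0,-1],[0,0,0,0,0,0,-1],[0,0,0,0,0,0,-1],[0,0,0,0,0,0,-1],[0,0,0,0,0,0,-1]]]'
$M '[[[0,0,0,0,0,0,1],[0,0,0,0,0,0,1],[0,0,0,0,0,0,1],[0,0,0,0,0,0,1],[0,0,0,0,0,0,1],[0,0,0,0,0,0,1],[0,0,0,0,0,0,1],[0,0,-0.2,0,0,0,1]]]'
$M '[[[0,0,-0.6,0,0,0,1],[0,0,-0.9,0,0,0,1],[0,0,-1,0,0,0,1],[0,0,-1,0,0,0,1],[0,0,-1,0,0,0,1],[0,0,-1,0,0,0,1],[0,0,-1,0,0,0,1],[0,0,-0.8,0,0,0,1]]]' >/dev/null
python3 d.py 0.426 -0.078 0.22 -90
```

```text
time_s: 72.4
tcp_pos: [0.7025, 0.112, 0.111]
eef_rot: [-179.9, 0.0, -90.2]
contact_force: [-2.7, 0.4, 5.5]
gripper_width: 0.0536
gripper_force: 35.0
time_s: 73.2
tcp_pos: [0.7019, 0.1119, 0.1132]
eef_rot: [179.9, -0.0, -90.2]
contact_force: [-0.0, 0.5, 0.5]
gripper_width: 0.088
gripper_force: 0.0
t 74.0 tcp [0.7026 0.112  0.2626] [-179.9    0.   -90.2] shift units [ 9.55 13.8   2.09] turn units [-0.03  0.01 -0.05] F [ 0.2  0.5 -0.1] w 0.0877 0.0 q [ 25.  23.   7.   0. -73. -25.]
```

```bash
M='python3 -m pendant'
for i in 1 2; do $M '[[[0.597,0.863,0,0,0,0,-1],[0.597,0.863,0,0,0,0,-1],[0.597,0.863,0,0,0,0,-1],[0.597,0.863,0,0,0,0,-1],[0.597,0.863,0,0,0,0,-1],[0.597,0.863,0,0,0,0,-1],[0.597,0.863,0,0,0,0,-1],[0.597,0.863,0,0,0,0,-1]]]' 20 >/dev/null; done
$M '[[[0,0,0.3,0,0,0,-1],[0,0,0.3,0,0,0,-1],[0,0,0.3,0,0,0,-1],[0,0,0.3,0,0,0,-1],[0,0,0.3,0,0,0,-1],[0,0,0.3,0,0,0,-1],[0,0,0.2,0,0,0,-1],[0,0,0.1,0,0,0,-1]]]' >/dev/null
python3 d.py 0.426 -0.078 0.168 -90
python3 - <<'E'
from h import *
d=cap("scene");W=pts(d);h=cv2.cvtColor(d["frame"],cv2.COLOR_BGR2HSV)
for n,(x,y,z) in dict(a=(.701,.04,.004),b=(.702,.112,.004),c=(.426,-.078,0)).items():
    m=(h[...,2]<70)&(abs(W[...,0]-x)<.03)&(abs(W[...,1]-y)<.03)&(W[...,2]>.13)&(W[...,2]<.175)
    P=W[m];print(n,len(P),(P[:,2].max()-z).round(4),P.mean(0).round(4))
m=(h[...,0]>105)&(h[...,0]<130)&(h[...,1]>120)&(W[...,2]>.12)&(W[...,2]<.145)&(W[...,1]>-.05)&(W[...,0]<.6)
P=W[m];print("jug rim",len(P),P.min(0).round(3),P.max(0).round(3))
E
```

```text
t 76.4 tcp [ 0.4253 -0.078   0.2171] [180.   -0.  -90.2] shift units [-0.   -0.04  2.46] turn units [ 0.01 -0.   -0.05] F [-0.9 -0.2 -0.7] w 0.0004 0.0 q [ 16.  -2. -31.  -0. -61. -16.]
a 119 0.1487 [0.7042 0.0406 0.1456]
b 127 0.1488 [0.7056 0.1115 0.1454]
c 84 0.1551 [ 0.4302 -0.0769  0.1465]
jug rim 800 [0.423 0.042 0.12 ] [0.551 0.223 0.141]
```

```bash
M='python3 -m pendant'
$M '[[[0,-0.04,0.4,0,0,0,-1],[0,0,0.4,0,0,0,-1],[0,0,0.4,0,0,0,-1],[0,0,0.3,0,0,0,-1],[0,0,0.2,0,0,0,-1],[0,0,0.2,0,0,0,-1],[0,0,0.2,0,0,0,-1],[0,0,0.15,0,0,0,-1]]]'
$M '[[[0,0,0.1,0,0,0,-1],[0,0,0.1,0,0,0,-1],[0,0,0.1,0,0,0,-1],[0,0,0.03,0,0,0,-1],[0,0,0,0,0,0,-1],[0,0,0,0,0,0,-1],[0,0,0,0,0,0,-1],[0,0,0,0,0,0,-1]]]'
$M '[[[0,0,-0.5,0,0,0,-1],[0,0,-0.8,0,0,0,-1],[0,0,-0.8,0,0,0,1],[0,0,-0.5,0,0,0,1],[0,0,0,0,0,0,1],[0,0,0,0,0,0,1],[0,0,0,0,0,0,1],[0,0,0,0,0,0,1]]]' >/dev/null
$M '[[[0,0,0,0,0,0,1],[0,0,0,0,0,0,1],[0,0,0,0,0,0,1],[0,0,0,0,0,0,1],[0,0,0,0,0,0,1],[0,0,0,0,0,0,1],[0,0,0,0,0,0,1],[0,0,0,0,0,0,1]]]' | tail -2
python3 d.py 0.426 -0.078 0.106 -90
```

```text
time_s: 77.25
tcp_pos: [0.4265, -0.0781, 0.1727]
eef_rot: [-180.0, -0.0, -90.2]
contact_force: [0.0, 0.7, 5.3]
gripper_width: 0.0007
gripper_force: 2.0
time_s: 78.05
tcp_pos: [0.4279, -0.0781, 0.1683]
eef_rot: [-179.8, -0.0, -90.1]
contact_force: [-3.4, 1.1, 17.9]
gripper_width: 0.0006
gripper_force: 9.5
gripper_width: 0.0877
gripper_force: 0.0
t 79.7 tcp [ 0.4262 -0.078   0.2181] [-180.     0.   -90.2] shift units [-0.    0.01  5.61] turn units [-0.    0.   -0.05] F [ 0.6  0.1 -0.9] w 0.0877 0.0 q [ 16.  -2. -31.  -0. -61. -16.]
```

```bash
M='python3 -m pendant'
$M '[[[0,0,0.8,0,0,0,1],[0,0,0.8,0,0,0,1],[0,0,0.8,0,0,0,1],[0,0,0.8,0,0,0,1],[0,0,0.8,0,0,0,1],[0,0,0.8,0,0,0,1],[0,0,0.5,0,0,0,1],[0,0,0.3,0,0,0,1]]]'
$M '[[[0,0,0,0,0,0,-1],[0,0,0,0,0,0,-1],[0,0,0,0,0,0,-1],[0,0,0,0,0,0,-1],[0,0,0,0,0,0,-1],[0,0,0,0,0,0,-1],[0,0,0,0,0,0,-1],[0,0,0,0,0,0,-1]]]' 35
$M '[[[0,0,-0.2,0,0,0,-1],[0,0,-0.5,0,0,0,-1],[0,0,-0.8,0,0,0,-1],[0,0,-1,0,0,0,-1],[0,0,-1,0,0,0,-1],[0,0,-1,0,0,0,-1],[0,0,-1,0,0,0,-1],[0,0,-1,0,0,0,-1]]]'
$M '[[[0,0,-0.9,0,0,0,-1],[0,0,-0.9,0,0,0,-1],[0,0,-0.6,0,0,0,-1],[0,0,-0.4,0,0,0,-1],[0,0,-0.2,0,0,0,-1],[0,0,0,0,0,0,-1],[0,0,0,0,0,0,-1],[0,0,0,0,0,0,-1]]]'
python3 d.py 0.701 0.183 0.29 -90
```

```text
time_s: 80.45
tcp_pos: [0.426, -0.0781, 0.1054]
eef_rot: [179.9, -0.0, -90.2]
contact_force: [-0.8, 0.3, -0.5]
gripper_width: 0.0877
gripper_force: 0.0
time_s: 81.25
tcp_pos: [0.4266, -0.078, 0.1065]
eef_rot: [-180.0, 0.0, -90.2]
contact_force: [0.1, 0.4, 5.6]
gripper_width: 0.0536
gripper_force: 35.0
time_s: 82.05
tcp_pos: [0.4257, -0.0781, 0.2373]
eef_rot: [180.0, 0.0, -90.2]
contact_force: [1.0, 0.2, -2.8]
gripper_width: 0.0533
gripper_force: 35.0
time_s: 82.85
tcp_pos: [0.4259, -0.0781, 0.2954]
eef_rot: [179.9, -0.0, -90.2]
contact_force: [0.0, 0.3, -3.3]
gripper_width: 0.0533
gripper_force: 35.0
t 82.8 tcp [ 0.4259 -0.0781  0.2954] [179.9  -0.  -90.2] shift units [-13.11 -13.71   0.25] turn units [ 0.02 -0.   -0.05] F [ 0.   0.3 -3.3] w 0.0533 35.0 q [ 16.  -5. -23.  -0. -72. -16.]
```

```bash
M='python3 -m pendant'
$M '[[[-0.4,-1,0,0,0,0,-1],[-0.4,-1,0,0,0,0,-1],[-0.4,-1,0,0,0,0,-1],[-0.4,-1,0,0,0,0,-1],[-0.4,-1,0,0,0,0,-1],[-0.4,-1,0,0,0,0,-1],[-0.4,-1,0,0,0,0,-1],[-0.4,-1,0,0,0,0,-1]]]' |tail -2
$M '[[[-1,-0.714,0,0,0,0,-1],[-1,-0.714,0,0,0,0,-1],[-1,-0.714,0,0,0,0,-1],[-1,-0.714,0,0,0,0,-1],[-1,-0.714,0,0,0,0,-1],[-1,-0.714,0,0,0,0,-1],[-1,-0.714,0,0,0,0,-1],[-1,-0.714,0,0,0,0,-1]]]' |tail -2
$M '[[[-0.6,0,0,0,0,0,-1],[-0.6,0,0,0,0,0,-1],[-0.5,0,0,0,0,0,-1],[-0.2,0,0,0,0,0,-1],[0,0,0,0,0,0,-1],[0,0,0.5,0,0,0,-1],[0,0,0.5,0,0,0,-1],[0,0,0.5,0,0,0,-1]]]' |tail -2
python3 d.py 0.701 0.183 0.1105 -90
python3 - <<'E'
from h import *
d=cap("scene");W=pts(d);h=cv2.cvtColor(d["frame"],cv2.COLOR_BGR2HSV)
for n,(x,y,z) in dict(a=(.701,.04,.004),b=(.702,.112,.004)).items():
    m=(h[...,2]<70)&(abs(W[...,0]-x)<.03)&(abs(W[...,1]-y)<.03)&(W[...,2]>.13)&(W[...,2]<.175)
    P=W[m];print(n,len(P),P.mean(0).round(4))
m=(h[...,0]>55)&(h[...,0]<95)&(h[...,1]>60)&(W[...,0]>.64)&(W[...,0]<.76)&(W[...,1]>.12)&(W[...,1]<.25)&(W[...,2]>.1)
P=W[m];print("c body",len(P),P.min(0).round(3) if len(P) else 0,P.max(0).round(3) if len(P) else 0)
E
```

```text
gripper_width: 0.0535
gripper_force: 35.0
gripper_width: 0.0533
gripper_force: 35.0
gripper_width: 0.0533
gripper_force: 35.0
t 85.2 tcp [0.7011 0.1823 0.2649] [180.   -0.  -90.2] shift units [-0.03 -0.    7.72] turn units [ 0.01 -0.   -0.06] F [ 0.1  0.3 -2.7] w 0.0533 35.0 q [ 30.  25.   9.  -0. -75. -30.]
a 117 [0.7042 0.0404 0.1457]
b 95 [0.7081 0.1105 0.1444]
c body 80 [0.719 0.162 0.162] [0.728 0.201 0.186]
```

```bash
M='python3 -m pendant'
$M '[[[0,0,0.8,0,0,0,-1],[0,0,0.9,0,0,0,-1],[0,0,0.9,0,0,0,-1],[0,0,0.9,0,0,0,-1],[0,0,0.9,0,0,0,-1],[0,0,0.9,0,0,0,-1],[0,0,0.7,0,0,0,-1],[0,0,0.5,0,0,0,-1]]]'
$M '[[[0,0,0.4,0,0,0,-1],[0,0,0.3,0,0,0,-1],[0,0,0.2,0,0,0,-1],[0,0,0.15,0,0,0,-1],[0,0,0.1,0,0,0,-1],[0,0,0.05,0,0,0,-1],[0,0,0.05,0,0,0,-1],[0,0,0,0,0,0,-1]]]'
```

```text
time_s: 86.1
tcp_pos: [0.7011, 0.1826, 0.1345]
eef_rot: [179.9, -0.0, -90.2]
contact_force: [-0.5, 0.0, -2.5]
gripper_width: 0.0535
gripper_force: 35.0
time_s: 86.9
tcp_pos: [0.7015, 0.1829, 0.1112]
eef_rot: [-180.0, 0.0, -90.2]
contact_force: [0.5, 0.1, -1.9]
gripper_width: 0.0534
gripper_force: 35.0
```

```bash
M='python3 -m pendant'
$M '[[[0,0,0.05,0,0,0,-1],[0,0,0.05,0,0,0,-1],[0,0,0,0,0,0,-1],[0,0,0,0,0,0,-1],[0,0,0,0,0,0,-1],[0,0,0,0,0,0,-1],[0,0,0,0,0,0,-1],[0,0,0,0,0,0,-1]]]'
$M '[[[0,0,0,0,0,0,1],[0,0,0,0,0,0,1],[0,0,0,0,0,0,1],[0,0,0,0,0,0,1],[0,0,0,0,0,0,1],[0,0,0,0,0,0,1],[0,0,0,0,0,0,1],[0,0,-0.2,0,0,0,1]]]'
$M '[[[0,0,-0.6,0,0,0,1],[0,0,-0.9,0,0,0,1],[0,0,-1,0,0,0,1],[0,0,-1,0,0,0,1],[0,0,-1,0,0,0,1],[0,0,-1,0,0,0,1],[0,0,-1,0,0,0,1],[0,0,-0.8,0,0,0,1]]]' >/dev/null
for i in 1 2; do $M '[[[-0.8,0.2,-0.2,0,0,0,1],[-0.8,0.2,-0.2,0,0,0,1],[-0.8,0.2,-0.2,0,0,0,1],[-0.8,0.2,-0.2,0,0,0,1],[-0.8,0.2,-0.2,0,0,0,1],[-0.8,0.2,-0.2,0,0,0,1],[-0.8,0.2,-0.2,0,0,0,1],[-0.8,0.2,-0.2,0,0,0,1]]]' >/dev/null; done
python3 d.py 0.6 0.43 0.3 -90
python3 - <<'E'
from h import *
d=cap("scene");c=cap("top");W=pts(d);V=pts(c)
h=cv2.cvtColor(d["frame"],cv2.COLOR_BGR2HSV)
for n,(x,y,z) in dict(a=(.701,.04,.004),b=(.702,.112,.004),c=(.701,.183,.004)).items():
    for X,f in((W,d["frame"]),(V,c["frame"])):
        hh=cv2.cvtColor(f,cv2.COLOR_BGR2HSV)
        m=(hh[...,2]<70)&(abs(X[...,0]-x)<.03)&(abs(X[...,1]-y)<.03)&(X[...,2]>.13)&(X[...,2]<.175)
        P=X[m];print(n,len(P),(np.percentile(P[:,2],95)-z).round(4) if len(P) else 0,P.mean(0).round(4))
for X,f in((W,d["frame"]),(V,c["frame"])):
    h=cv2.cvtColor(f,cv2.COLOR_BGR2HSV)
    m=(h[...,0]>105)&(h[...,0]<130)&(h[...,1]>120)&(X[...,2]>.12)&(X[...,2]<.145)&(X[...,1]>-.05)&(X[...,0]<.6)
    P=X[m];print("jug rim",len(P),P.min(0).round(3),P.max(0).round(3))
    g=(h[...,0]>35)&(h[...,0]<90)&(h[...,1]>60)&(X[...,0]<.6)&(X[...,1]>-.02)&(X[...,1]<.3);print("green",g.sum(),X[g].min(0).round(3),X[g].max(0).round(3))
    Q=X[(h[...,1]<70)&(X[...,2]>.146)&(X[...,2]<.18)&(abs(X[...,0]-.65)<.055)&(abs(X[...,1]+.208)<.095)]
    z=Q[:,2];F=Q[z<.162];A=np.c_[F[:,:2],np.ones(len(F))];print("tray floor z",np.median(F[:,2]),np.linalg.lstsq(A,F[:,2],rcond=None)[0][:2].round(3),cv2.minAreaRect((Q[:,:2]*1000).astype(np.float32)))
cv2.imwrite("pics/s11.png",np.hstack([cv2.resize(d["frame"][130:360,150:400],(457,420)),c["frame"][0:420,120:440]]))
E
```

```text
time_s: 87.7
tcp_pos: [0.7017, 0.183, 0.1106]
eef_rot: [-179.9, 0.0, -90.2]
contact_force: [-3.6, 0.3, 6.3]
gripper_width: 0.0532
gripper_force: 35.0
time_s: 88.5
tcp_pos: [0.7011, 0.1828, 0.1126]
eef_rot: [179.9, -0.0, -90.2]
contact_force: [-0.3, 0.0, 0.8]
gripper_width: 0.0877
gripper_force: 0.0
t 90.9 tcp [0.638  0.4405 0.3235] [-180.    -0.   -90.2] shift units [0.53 1.9  1.17] turn units [-0.   -0.   -0.05] F [-1.  -1.1 -0.7] w 0.0876 0.0 q [ 49.  29.  23.   0. -84. -49.]
a 119 0.1474 [0.7042 0.0406 0.1455]
a 62 0.15 [0.6992 0.0404 0.1493]
b 126 0.147 [0.7057 0.1114 0.1456]
b 59 0.1514 [0.7002 0.1114 0.1491]
c 133 0.1475 [0.7045 0.182  0.1458]
c 65 0.1506 [0.6992 0.182  0.1491]
jug rim 772 [0.424 0.042 0.12 ] [0.552 0.222 0.142]
green 164 [0.439 0.06  0.032] [0.486 0.115 0.076]
tray floor z 0.1549038009489327 [-0.009  0.001] ((653.817626953125, -201.5880584716797), (102.24347686767578, 177.1123809814453), 0.04748355597257614)
jug rim 321 [0.426 0.045 0.12 ] [0.545 0.22  0.145]
green 299 [0.451 0.065 0.023] [0.528 0.125 0.08 ]
tray floor z 0.1553823926634464 [-0.001 -0.001] ((650.1427001953125, -201.7064208984375), (108.92870330810547, 177.0319061279297), 0.29265424609184265)
```

View pics/s11.png

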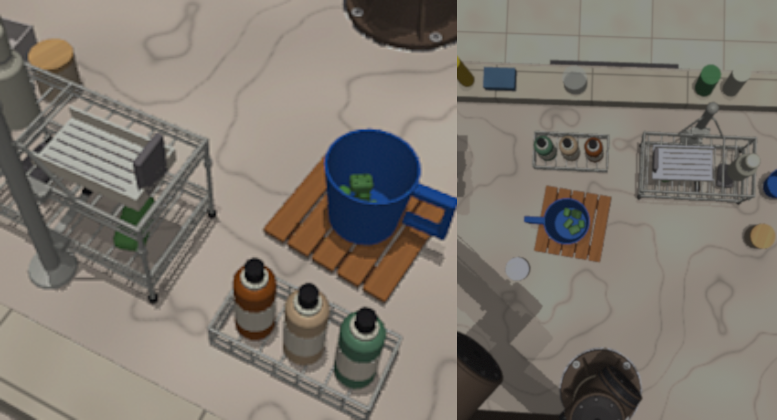

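The view shows all three bottles upright in the basket with caps level, about 146 mm above their bases. The tray is flat in the bay with its floor at 0.155 m, and the jug stands on the board with the stones inside. Handing in.

```bash
python3 -c "
from plant import r
print(r.close_job())"
```

```text
the job is handed in; nothing more can be done
None
```

I handed the job in at about 91 s with every end condition I could check met: jug upright on the board with the stones inside, empty tray flat in the caddy bay, and all three bottles capped and upright in the basket; no pass or fail verdict came back.

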